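# Open the push-and-turn solvent bottle

## Task

Open the solvent bottle that stands in the bench holder: press its safety cap straight down against the spring until it bottoms, turn it anticlockwise until it comes up against its stop, lift it off, and set it gently in the square metal dish, top side up. Feel for the bottom and the stop without forcing the cap or the bottle, and leave the jar, the solder spool and the screwdriver where they are.

Things in the scene. Friction and masses are not known exactly. Their poses are not given: they have to be found in the camera images.
- cap: round ribbed black push-and-turn cap, 45 mm in diameter, 34 mm tall, about 40 g, open below; origin at the centre of its lower rim, z up along its axis. Three lugs inside sit in notches of the neck and a spring pushes the cap up (6 N when locked, 0.3 N more per mm). While locked it turns less than 5 degrees; turned harder without pressing, it only jams.
- cap_grip (a point): point on the cap's axis, 23 mm above its lower rim, where the TCP may grip across the ribbed sides from above, at any yaw; the fingertips then stay clear of the bottle's shoulder and of the dish's floor. To open: press down to the hard bottom, turn anticlockwise seen from above until a rigid stop is felt as a rise of the moment about z, ease back until the moment is gone, lift straight up.
- bottle: white plastic bottle, 72 mm in diameter, fixed in a steel bench holder (110 mm square foot, ring 88 mm across at half height); it cannot move; contact forces on it over 50 N in all (0.5 N m of turning adds some 30 N) break it. Origin: centre of the foot's underside, z up. The shoulder ends 105 mm up, the locked cap's top is 155 mm up. To the robot's left or right.
- neck (a point): on the bottle's axis, level with the locked cap's lower rim, 121 mm up. Unseen and different each time: the lugs clear the notches 2.5 to 12 mm down, 2 mm deeper is a hard bottom; pressed there with 10 to 20 N the cap turns easily, higher it is blocked. Past 45 degrees it need not be pressed. The stop comes at 44 to 86 degrees; the cap lifts off only in the last 5 before it.
- dish: square open aluminium dish, 128 mm outside, walls 4 mm thick and 15 mm high, fixed to the bench; origin at the centre of its underside, x and y along its sides; inner floor 4 mm above the origin, 120 mm square. It stands on the other side from the bottle.
- jar: bystander: small amber jar with a metal lid, 48 mm in diameter, 55 mm tall, beyond the work; origin at the centre of its underside
- spool: bystander: solder spool lying flat, 54 mm in diameter, 35 mm tall, between bottle and dish; origin at the centre of its underside
- driver: bystander: black-handled screwdriver, 170 mm long, lying on the bench beyond the work; x along it
Mind the look-alikes: they are no part of the job. What is meant by the cap is not turquoise, and is the smaller of those in its own colour. Of the things shaped like the dish, the aluminium one is meant.

How it is judged:
By the outcome, as a careful person would: the job done as asked, in the order asked, and still so for the second after the job is handed in, with the robot touching nothing.
It also fails if it takes over 67 s, if anything falls off the work surface, if the arm or the gripper's body presses on something with over 40 N, if the wrist force passes 120 N, or if a joint passes its speed limit or range.

## Robot

A 7-joint arm with a two-finger parallel gripper is mounted at the origin on the work surface. World frame = base frame: x ahead of the robot, y to its left, z up, the work surface at z = 0. Lengths are in m, angles in rad, forces in N, time in s.
With the tool pointing down it reaches from about 0.4 to 0.85 m from the base axis. Payload 10.4 kg.
Tool frame: the origin (TCP) lies between the finger pads, 19 mm behind the fingertips; this is the grasp point; z points along the fingers, y is the line along which they close (so a half turn about z gives the same grasp; the last joint's range is limited). The gripper opens to 85 mm and grips with 20 to 120 N. Pads are 22 mm wide; open, the fingers measure 114 mm over their backs; the gripper's body (76 mm by 85 mm) begins 54 mm behind the grasp point. The pads swing forward as they close: fully open they stand 13 mm farther back than shut.
Start: joints at [-1.269, 0.332, -0.065, 1.46, 0.022, 1.35, -0.088], TCP at [0.199, 0.592, 0.25] pointing down, gripper open.
Joint ranges: [-2.6, 2.6], [-0.5, 2.12], [-1.47, 1.34], [0.16, 2.42], [-1.27, 4.41], [0.06, 2.06], [-2.6, 2.6]. Speed limits (rad/s): [2.22, 2.22, 2.79, 2.79, 3.14, 3.14, 3.14].

## Interface

Orientations are given as a unit quaternion [x, y, z, w].
In Python, from workcell import get_obs, camera, hand_in gives the robot as it stands. The module is installed in compiled form; this text tells all that it offers.
- The arm moves only by the tool move_arm, never from a script. Its argument "plan" is a list of rows, each an object with "delta_pos": the shift along the tool's x, y, z in normalised numbers (1 is 75 cm), a list of three; "turn": the turn, a rotation vector about the tool's x, y, z in parts of the range, where 1.0 means 360 degrees, a list of three; "fingers": the closure, from 0 (fully open) to 1 (shut). A call has 1 to 12 rows; each row is the pose to reach, as a shift and turn from the pose commanded when the call began, along the tool's axes at that moment; what a row does not reach only later rows make up. A row lasts 1/8 s, in which the tool goes at most 62.5 mm and 10.7 degrees, less where a joint would pass 70% of its speed; a pose out of reach is approached as far as the arm can. A shift or turn number past 1, either way, is cut back to 1. A call with a gripper value outside its range is refused whole. The fingers move at their own pace and stop on an object; "force" is the grip in N (left out, the last holds). Time passes only in rows, so rows that repeat a pose let the fingers close. It gives the time, the measured TCP pose, the force, the opening and the grip force at its end, in the units of the state.
- get_obs(): the state, without advancing time (a new reading comes with each control period).
- camera(name): name is "scene" or "top" or "wrist"; returns a dict with "color" (384x512x3 uint8, red, green, blue), "range_z" (384x512 float32, m along the optical axis (not along the pixel's ray), 0 where there is no reading), "fx", "fy", "cx", "cy" (pixels), "k1" (the pictures are not rectified: a ray, as slopes to the right and down, at radius r is drawn at 1 + k1 r^2 times it, then the intrinsics apply), "R" (3x3) and "t" (3): a world point X has camera coordinates R X + t; the wrist camera has in their place "tool_from_camera" (4x4, takes a point from camera to tool coordinates, whose origin is the TCP and whose axes are the flange's). Camera axes: x right, y down, z forward; pixel columns grow to the right and rows downward; lengths in m; the calibration is good to about 2 mm. A picture is of the moment at which its call begins: read the wrist's pose just before it.
- hand_in(): hands the job in; it is judged then, once.
The state is a dict: "clock": time; "joint_pos": joint angles; "joint_velocities": joint speeds; "tau": joint torques, N m; "position": TCP position; "ee_rot": TCP orientation; "ft_force": force on the tool from outside, world axes, zero at the start; "torque": the same for the moment, N m; "grip_width": opening from 0.0 (shut) to 1.0 (fully open); "grasp_force": force on a finger pad.
Only numpy, scipy, OpenCV 4.12 (cv2) and the standard library are available. Lean on these libraries where they do the work, as an engineer would, in place of code of your own. Each camera call takes 0.05 s, during which the arm holds its last target. There are 200 camera calls.

## Working session

There is one attempt and no reset: what is moved stays moved. The work goes in short steps, Python scripts to look and compute and a tool call to move; the robot and the scene stay as the last step left them, time stands still between calls to the robot, and variables do not carry over. Pictures are saved under pics/ and viewed, at most 10 in all, crops included, and the job is handed in when it is done.

Besides the shell and the picture viewer there is one more tool, called after ">>>" as a command line: name --argument value ..., lists and objects as JSON in quotes. move_arm: Moves the arm, as the interface text tells. Its arguments: {"type":"object","properties":{"plan":{"type":"array","items":{"type":"object","properties":{"delta_pos":{"type":"array","items":{"type":"number"}},"turn":{"type":"array","items":{"type":"number"}},"fingers":{"type":"number"}}}},"force":{"type":"number"}},"required":["plan"]}

```bash
mkdir -p pics; cat > h.py <<'E'
import numpy as np, cv2
from workcell import get_obs, camera
from scipy.spatial.transform import Rotation as Ro
def undist(c,uv):
    uv=np.atleast_2d(np.float64(uv)); K=np.array([[c['fx'],0,c['cx']],[0,c['fy'],c['cy']],[0,0,1]])
    return cv2.undistortPoints(uv[:,None],K,np.array([c['k1'],0,0,0.]))[:,0]
def pose(c,o=None):
    "camera to world R, origin"
    if 'R' in c: R=np.array(c['R']); return R.T,-R.T@np.array(c['t'])
    T=np.array(c['tool_from_camera']); Q=Ro.from_quat(o['ee_rot']).as_matrix()
    return Q@T[:3,:3],Q@T[:3,3]+np.array(o['position'])
def onplane(c,uv,z,o=None):
    R,p=pose(c,o); n=undist(c,uv); d=np.c_[n,np.ones(len(n))]@R.T
    return p+d*((z-p[2])/d[:,2])[:,None]
def cloud(c,o=None):
    v,u=np.mgrid[:384,:512]; n=undist(c,np.c_[u.ravel(),v.ravel()]); z=c['range_z'].ravel()
    R,p=pose(c,o); P=np.c_[n*z[:,None],z]@R.T+p; P[z==0]=np.nan
    return P.reshape(384,512,3)
def save(c,name): cv2.imwrite('pics/'+name,c['color'][...,::-1])
E
python3 - <<'E'
from h import *
o=get_obs(); print({k:np.round(v,3) for k,v in o.items()})
a=camera('scene');b=camera('top')
np.savez('s.npz',**a);np.savez('t.npz',**b)
for n,c in(('scene',a),('top',b)): save(c,n+'.png'); print(n,pose(c)[1],c['fx'],c['k1'])
E
```

```text
{'clock': np.float64(0.0), 'joint_pos': array([-1.269,  0.333, -0.065,  1.461,  0.022,  1.35 , -0.088]), 'joint_velocities': array([ 0.001,  0.001, -0.002,  0.   ,  0.   , -0.001, -0.   ]), 'tau': array([-0.0000e+00, -6.2544e+01,  4.9000e-02, -3.9162e+01,  1.6000e-02,
        1.0000e-02,  0.0000e+00]), 'position': array([0.199, 0.592, 0.249]), 'ee_rot': array([ 0.162,  0.987, -0.001, -0.   ]), 'ft_force': array([-0.404,  0.158, -0.294]), 'torque': array([-0.027,  0.006, -0.011]), 'grasp_force': np.float64(0.0), 'grip_width': np.float64(0.999)}
scene [ 1.11105955 -0.69455623  0.75317135] 477.40266073348505 0.006002505841311936
top [0.30897704 0.00744648 1.13921274] 420.85667797511246 -0.012481770382136409
```

View pics/scene.png

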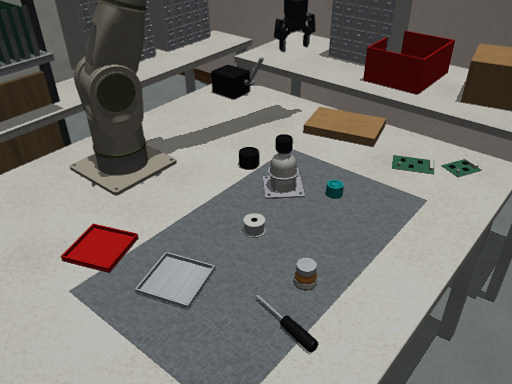

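View pics/top.png

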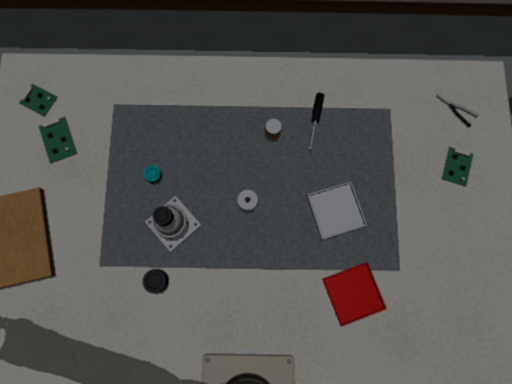

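The scene view has two black caps: one on the bottle at (284,144), and a wider one on the bench at (249,157). A turquoise cap is at (335,187). In the top view these are at (163,215), (155,281) and (152,174). The aluminium dish is at (337,210) in the top view, and the red one at (354,294) is its look-alike. The meant cap is the smaller black one, on the bottle. Next I'll measure it and confirm it in a crop.

```bash
python3 - <<'E'
from h import *
s=dict(np.load('s.npz'));t=dict(np.load('t.npz'))
def circ(c,P,box,sel,name):
    u0,v0,u1,v1=box; m=np.zeros((384,512),np.uint8); m[v0:v1,u0:u1]=sel[v0:v1,u0:u1]
    cs,_=cv2.findContours(m,0,2); k=max(cs,key=cv2.contourArea); e,r=cv2.minEnclosingCircle(k)
    print(name,np.round(e,1),'r',round(r,1),'z',np.nanmedian(P[m>0][:,2]).round(4),'med',np.nanmedian(P[m>0],0).round(4)); return e,r,k
Pt=cloud(t);Ps=cloud(s)
dk=lambda c:(c['color'].max(2)<60)
for n,box in(('cap',(145,200,175,230)),('big',(138,262,175,298))):
    e,r,k=circ(t,Pt,box,dk(t),n); 
    z=.155 if n=='cap' else .04
    print(onplane(t,[e,(e[0]+r,e[1])],z).round(4))
# by height
for n,b,zlo,zhi in(('cap',(140,195,185,235),.145,.165),('big',(138,262,175,298),.02,.06),('spool',(230,185,265,215),.02,.05),('jar',(260,115,288,140),.04,.07)):
    e,r,k=circ(t,Pt,b,(Pt[...,2]>zlo)&(Pt[...,2]<zhi),n+' z'); z={'cap':.155,'spool':.035,'jar':.055}.get(n,.04)
    q=onplane(t,[e,(e[0]+r,e[1])],z); print(q[0].round(4),'R',abs(q[1]-q[0]).max().round(4))
q=Ps[125:160,265:305].reshape(-1,3); q=q[(q[:,2]>.148)&(q[:,2]<.165)]; print('scene cap top',len(q),q.mean(0).round(4),(q.min(0)+q.max(0))/2,np.ptp(q,0))
# foot: bright low region
# dish walls
m=np.zeros((384,512),np.uint8); z=t['color'].astype(int); g=(z.min(2)>120)&(np.ptp(z,2)<30); m[170:250,295:380]=g[170:250,295:380]
cs,_=cv2.findContours(m,0,2);k=max(cs,key=cv2.contourArea); rc=cv2.minAreaRect(k); print('dish',rc)
B=onplane(t,cv2.boxPoints(rc),.015);print(B.round(4),B.mean(0).round(4),np.linalg.norm(B-np.roll(B,1,0),axis=1))
m[:]=0;m[190:250,140:205]=g[190:250,140:205]
m=cv2.morphologyEx(m,3,np.ones((9,9)))
cs,_=cv2.findContours(m,0,2);k=max(cs,key=cv2.contourArea);rc=cv2.minAreaRect(k);B=onplane(t,cv2.boxPoints(rc),.004);print('foot',B.mean(0).round(4),np.linalg.norm(B-np.roll(B,1,0),axis=1))
a=cv2.resize(s['color'][120:220,220:360],None,fx=4,fy=4,interpolation=2);b=cv2.resize(t['color'][150:300,130:240],(293,400),interpolation=2)
cv2.imwrite('pics/crop.png',np.hstack([a,b[:,:240]])[...,::-1])
E
```

```text
cap [162.7 218.4] r 12.9 z 0.1537 med [0.4413 0.2063 0.1537]
[[0.4378 0.2065 0.155 ]
 [0.4383 0.1761 0.155 ]]
big [155.5 280.5] r 13.0 z 0.0447 med [0.2922 0.2375 0.0447]
[[0.2934 0.2389 0.04  ]
 [0.2939 0.2058 0.04  ]]
cap z [161.7 215.4] r 9.9 z 0.1548 med [0.4454 0.2092 0.1548]
[0.4447 0.2091 0.155 ] R 0.0233
big z [154.3 280.6] r 13.0 z 0.045 med [0.2921 0.2408 0.045 ]
[0.2931 0.242  0.04  ] R 0.0331
spool z [247.1 199.5] r 10.0 z 0.0346 med [0.5082 0.009  0.0346]
[0.5077 0.0087 0.035 ] R 0.0265
jar z [273.  126.6] r 8.2 z 0.0539 med [ 0.7065 -0.0586  0.0539]
[ 0.7063 -0.0586  0.055 ] R 0.0222
scene cap top 140 [0.4517 0.2066 0.1532] [0.44989844 0.20747418 0.15225448] [0.04840897 0.0443415  0.00833816]Traceback (most recent call last):
  File "<stdin>", line 21, in <module>
ValueError: max() iterable argument is empty
```

```bash
python3 - <<'E'
from h import *
s=dict(np.load('s.npz'));t=dict(np.load('t.npz'))
def box(b,z0,thr,name):
    m=np.zeros((384,512),np.uint8); c=t['color'].astype(int); g=(c.min(2)>thr)&(np.ptp(c,2)<30); x0,y0,x1,y1=b; m[y0:y1,x0:x1]=g[y0:y1,x0:x1]
    print(c[y0+2,x0+2],c[(y0+y1)//2,(x0+x1)//2])
    m=cv2.morphologyEx(m,3,np.ones((7,7))); cs,_=cv2.findContours(m,0,2);k=max(cs,key=cv2.contourArea); rc=cv2.minAreaRect(k)
    B=onplane(t,cv2.boxPoints(rc),z0);print(name,rc,B.mean(0).round(4),np.linalg.norm(B-np.roll(B,1,0),axis=1).round(4)); d=B[1]-B[0];print('yaw',np.degrees(np.arctan2(d[1],d[0])))
box((298,175,375,245),.015,95,'dish'); box((140,190,205,255),.004,95,'foot')
P=cloud(t);print('dish floor z',np.nanmedian(P[205:215,332:342,2]),'mat',np.nanmedian(P[225:235,250:260,2]))
a=cv2.resize(s['color'][120:220,220:360],None,fx=4,fy=4,interpolation=2);b=cv2.resize(t['color'][150:300,130:220],(240,400),interpolation=2)
cv2.imwrite('pics/crop.png',np.hstack([a,b])[...,::-1])
o=get_obs();R=Ro.from_quat(o['ee_rot']).as_matrix()
print(R.round(3)); print('to cap +0.12',R.T@(np.array([.445,.208,.265])-o['position']))
E
```

```text
[60 64 67] [118 118 121]
dish ((336.5500183105469, 209.65000915527344), (47.11793518066406, 46.169254302978516), 71.56504821777344) [ 0.4878 -0.2333  0.015 ] [0.1263 0.1282 0.1275 0.1253]
yaw -70.55746072164769
[63 67 70] [48 49 46]
foot ((172.19912719726562, 223.01329040527344), (39.0399169921875, 40.54507064819336), 48.8140754699707) [0.4458 0.2106 0.004 ] [0.1071 0.1087 0.1086 0.1071]
yaw -46.488346680573095
dish floor z 0.003690065833003464 mat 0.0005020021205743852
[[-0.948  0.319 -0.   ]
 [ 0.319  0.948 -0.001]
 [-0.    -0.001 -1.   ]]
to cap +0.12 [-0.35535094 -0.28556442 -0.0153391 ]
```

View pics/crop.png

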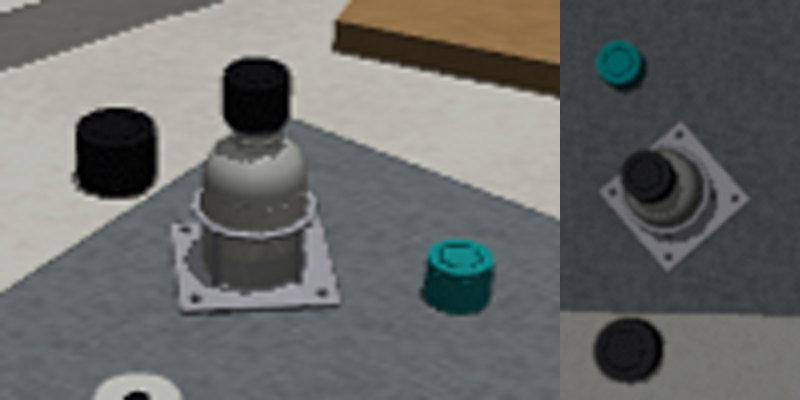

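The crop confirms it: the bottle's cap (257,95) is visibly smaller than the other black cap (116,152). It measures R≈23 mm with its top at z≈0.155, which matches. I'm moving above it.

Careful with the scale: shifts go in shares of 75 cm and turns go in shares of 360 degrees. That gives: -0.355 m is -0.4733, -0.015 m is -0.02.

>>> move_arm --plan '[{"delta_pos": [-0.0533,-0.0427,-0.02]},{"delta_pos": [-0.1067,-0.0853,-0.02]},{"delta_pos": [-0.16,-0.128,-0.02]},{"delta_pos": [-0.2133,-0.1707,-0.02]},{"delta_pos": [-0.2667,-0.2133,-0.02]},{"delta_pos": [-0.32,-0.256,-0.02]},{"delta_pos": [-0.3733,-0.2987,-0.02]},{"delta_pos": [-0.4267,-0.3413,-0.02]},{"delta_pos": [-0.46,-0.368,-0.02]},{"delta_pos": [-0.4733,-0.3807,-0.02]},{"delta_pos": [-0.4733,-0.3807,-0.02]},{"delta_pos": [-0.4733,-0.3807,-0.02]}]'

```text
validation failed for argument at $.pl...
```

```bash
python3 - <<'E'
from h import *
o=get_obs(); print({k:np.round(v,3) for k,v in o.items()})
c=camera('wrist'); save(c,'w1.png'); np.savez('w1.npz',**c)
P=cloud(c,o); m=((P[...,2]>.146)&(P[...,2]<.166)).astype(np.uint8)
n,l,st,ce=cv2.connectedComponentsWithStats(m)
for i in range(1,n):
    if st[i,4]>200:
        q=P[l==i]; print(st[i],q.mean(0).round(4),((q.min(0)+q.max(0))/2).round(4),np.ptp(q,0).round(4))
        k=max(cv2.findContours((l==i).astype(np.uint8),0,1)[0],key=cv2.contourArea); e,r=cv2.minEnclosingCircle(k)
        print(e,r,onplane(c,[e,(e[0]+r,e[1])],.155,o).round(4))
E
```

```text
{'clock': np.float64(0.1), 'joint_pos': array([-1.269,  0.333, -0.065,  1.461,  0.022,  1.35 , -0.089]), 'joint_velocities': array([-0.   , -0.003,  0.   , -0.002,  0.   , -0.001, -0.001]), 'tau': array([ 1.0000e-03, -6.2674e+01,  4.9000e-02, -3.9243e+01,  1.6000e-02,
        7.0000e-03, -0.0000e+00]), 'position': array([0.199, 0.592, 0.249]), 'ee_rot': array([ 0.162,  0.987, -0.001, -0.   ]), 'ft_force': array([-0.267, -0.174, -0.872]), 'torque': array([ 0.059,  0.021, -0.006]), 'grasp_force': np.float64(0.0), 'grip_width': np.float64(1.001)}
```

The rows may need every field, so I'm adding turn and fingers.

Converted, -0.355 m is -0.4733, -0.345 m is -0.46.

>>> move_arm --plan '[{"delta_pos": [-0.0533,-0.0427,-0.02],"turn": [0,0,0],"fingers": 0},{"delta_pos": [-0.1067,-0.0853,-0.02],"turn": [0,0,0],"fingers": 0},{"delta_pos": [-0.16,-0.128,-0.02],"turn": [0,0,0],"fingers": 0},{"delta_pos": [-0.2133,-0.1707,-0.02],"turn": [0,0,0],"fingers": 0},{"delta_pos": [-0.2667,-0.2133,-0.02],"turn": [0,0,0],"fingers": 0},{"delta_pos": [-0.32,-0.256,-0.02],"turn": [0,0,0],"fingers": 0},{"delta_pos": [-0.3733,-0.2987,-0.02],"turn": [0,0,0],"fingers": 0},{"delta_pos": [-0.4267,-0.3413,-0.02],"turn": [0,0,0],"fingers": 0},{"delta_pos": [-0.46,-0.368,-0.02],"turn": [0,0,0],"fingers": 0},{"delta_pos": [-0.4733,-0.3807,-0.02],"turn": [0,0,0],"fingers": 0},{"delta_pos": [-0.4733,-0.3807,-0.02],"turn": [0,0,0],"fingers": 0}]' --force 40

```text
clock: 1.52
position: [0.4446, 0.2085, 0.2649]
ee_rot: [0.162, 0.987, 0.0, -0.0]
ft_force: [-0.9, 0.1, 0.2]
grip_width: 1.001
grasp_force: 0.0
```

```bash
cat > w.py <<'E'
from h import *
o=get_obs(); print({k:np.round(v,3) for k,v in o.items()})
c=camera('wrist'); save(c,'w1.png'); np.savez('w1.npz',**c)
P=cloud(c,o); m=((P[...,2]>.146)&(P[...,2]<.166)).astype(np.uint8)
n,l,st,ce=cv2.connectedComponentsWithStats(m)
for i in range(1,n):
    if st[i,4]>200:
        q=P[l==i]; print(st[i],q.mean(0).round(4),((q.min(0)+q.max(0))/2).round(4),np.ptp(q,0).round(4))
        k=max(cv2.findContours((l==i).astype(np.uint8),0,1)[0],key=cv2.contourArea); e,r=cv2.minEnclosingCircle(k)
        print(e,r,onplane(c,[e,(e[0]+r,e[1])],.155,o).round(4))
E
python3 w.py
```

```text
{'clock': np.float64(1.525), 'joint_pos': array([-0.789,  0.018,  0.263,  1.795, -0.005,  1.329,  0.72 ]), 'joint_velocities': array([-0.023,  0.002, -0.034, -0.002, -0.007,  0.001, -0.015]), 'tau': array([ 1.6340e+00, -3.8538e+01,  1.7470e+00, -3.8961e+01,  2.4500e-01,
        1.7000e-02,  3.3800e-01]), 'position': array([0.445, 0.209, 0.265]), 'ee_rot': array([ 0.162,  0.987,  0.   , -0.   ]), 'ft_force': array([-0.871,  0.096,  0.221]), 'torque': array([0.009, 0.009, 0.004]), 'grasp_force': np.float64(0.0), 'grip_width': np.float64(1.001)}
[ 233  165   59   58 2605] [0.4457 0.2108 0.1541] [0.4467 0.2103 0.1513] [0.0453 0.0457 0.0105]
(261.8470764160156, 193.82302856445312) 29.19584846496582 [[0.4452 0.211  0.155 ]
 [0.4524 0.2323 0.155 ]]
```

Converted, 0.121 m is 0.1613, 0.002 m is 0.0027, 1 rad is 0.1592.

>>> move_arm --plan '[{"delta_pos": [0,0.0027,0],"turn": [0,0,0.0271],"fingers": 0},{"delta_pos": [0,0.0027,0],"turn": [0,0,0.0541],"fingers": 0},{"delta_pos": [0,0.0027,0.0133],"turn": [0,0,0.0812],"fingers": 0},{"delta_pos": [0,0.0027,0.04],"turn": [0,0,0.1082],"fingers": 0},{"delta_pos": [0,0.0027,0.0667],"turn": [0,0,0.1353],"fingers": 0},{"delta_pos": [0,0.0027,0.0933],"turn": [0,0,0.1592],"fingers": 0},{"delta_pos": [0,0.0027,0.12],"turn": [0,0,0.1592],"fingers": 0},{"delta_pos": [0,0.0027,0.14],"turn": [0,0,0.1592],"fingers": 0},{"delta_pos": [0,0.0027,0.1547],"turn": [0,0,0.1592],"fingers": 0},{"delta_pos": [0,0.0027,0.1613],"turn": [0,0,0.1592],"fingers": 0},{"delta_pos": [0,0.0027,0.1613],"turn": [0,0,0.1592],"fingers": 0.2}]' --force 60

```text
clock: 2.95
position: [0.4454, 0.2105, 0.144]
ee_rot: [0.615, 0.789, 0.0, -0.0]
ft_force: [-0.1, 0.3, 0.2]
grip_width: 0.815
grasp_force: 0.0
```

```bash
cat > st.py <<'E'
from h import *
o=get_obs()
for k in('clock','joint_pos','position','ft_force','torque','grasp_force','grip_width'): print(k,np.round(o[k],4))
R=Ro.from_quat(o['ee_rot']).as_matrix(); print('yaw of x',np.degrees(np.arctan2(R[1,0],R[0,0])).round(2),'z',R[:,2].round(4))
E
python3 st.py
python3 -c "
from h import *
save(camera('scene'),'s2.png')
a=cv2.imread('pics/s2.png')[60:240,200:380];cv2.imwrite('pics/s2c.png',cv2.resize(a,None,fx=3,fy=3))"
```

```text
clock 2.95
joint_pos [-0.7939  0.1292  0.2787  1.948  -0.0405  1.0696 -0.2518]
position [0.4454 0.2105 0.144 ]
ft_force [-0.1376  0.2584  0.2171]
torque [-0.0123  0.0192 -0.0375]
grasp_force 0.0
grip_width 0.8145
yaw of x 104.1 z [-1.e-04  1.e-04 -1.e+00]
```

View pics/s2c.png

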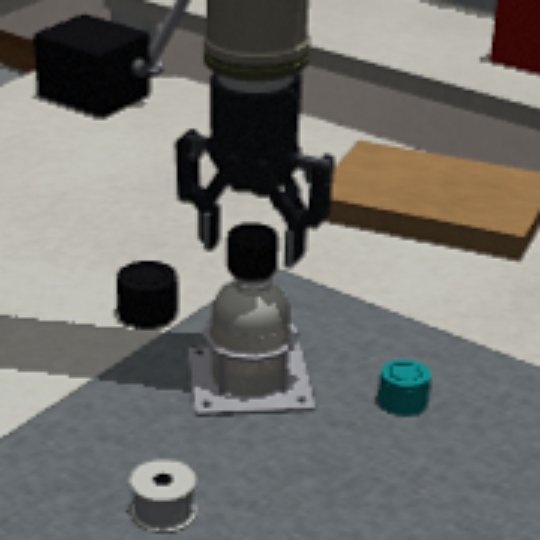

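The fingers straddle the bottle's cap (crop 252,250), clear on both sides. I'm closing them.

>>> move_arm --plan '[{"delta_pos": [0,0,0],"turn": [0,0,0],"fingers": 0.4},{"delta_pos": [0,0,0],"turn": [0,0,0],"fingers": 0.5},{"delta_pos": [0,0,0],"turn": [0,0,0],"fingers": 1},{"delta_pos": [0,0,0],"turn": [0,0,0],"fingers": 1},{"delta_pos": [0,0,0],"turn": [0,0,0],"fingers": 1}]' --force 60

```text
clock: 3.62
position: [0.4461, 0.2106, 0.1447]
ee_rot: [0.615, 0.788, 0.001, 0.0]
ft_force: [1.3, 0.3, 6.1]
grip_width: 0.508
grasp_force: 60.3
```

```bash
python3 st.py
```

```text
clock 3.625
joint_pos [-0.7938  0.1286  0.279   1.9472 -0.0404  1.0692 -0.2517]
position [0.4461 0.2106 0.1447]
ft_force [1.2841 0.2613 6.1245]
torque [-0.0384 -0.4188 -0.0183]
grasp_force 60.2591
grip_width 0.508
yaw of x 104.09 z [ 0.0016  0.001  -1.    ]
```

Converted, 0.002 m is 0.0027, 0.0014 m is 0.0019.

>>> move_arm --plan '[{"delta_pos": [0,0,0.0009],"turn": [0,0,0],"fingers": 1},{"delta_pos": [0,0,0.0019],"turn": [0,0,0],"fingers": 1},{"delta_pos": [0,0,0.0027],"turn": [0,0,0],"fingers": 1},{"delta_pos": [0,0,0.0027],"turn": [0,0,0],"fingers": 1}]'

```text
clock: 4.12
position: [0.4461, 0.2106, 0.1428]
ee_rot: [0.615, 0.788, 0.001, 0.0]
ft_force: [1.5, -0.4, 7.4]
grip_width: 0.508
grasp_force: 60.4
```

>>> move_arm --plan '[{"delta_pos": [0,0,0.0007],"turn": [0,0,0],"fingers": 1},{"delta_pos": [0,0,0.0013],"turn": [0,0,0],"fingers": 1},{"delta_pos": [0,0,0.0013],"turn": [0,0,0],"fingers": 1}]'

```text
clock: 4.5
position: [0.4461, 0.2107, 0.1418]
ee_rot: [0.615, 0.789, 0.001, 0.0]
ft_force: [1.1, -0.5, 7.2]
grip_width: 0.505
grasp_force: 60.4
```

Converted, 0.001 m is 0.0013, 0.0005 m is 0.0007.

>>> move_arm --plan '[{"delta_pos": [0,0,0.0007],"turn": [0,0,0],"fingers": 1},{"delta_pos": [0,0,0.0013],"turn": [0,0,0],"fingers": 1},{"delta_pos": [0,0,0.0013],"turn": [0,0,0],"fingers": 1}]'

```text
clock: 4.88
position: [0.4461, 0.2107, 0.1409]
ee_rot: [0.615, 0.788, 0.001, 0.0]
ft_force: [0.9, -0.6, 7.7]
grip_width: 0.506
grasp_force: 60.4
```

Converted, 0.001 m is 0.0013, 0.0005 m is 0.0007.

>>> move_arm --plan '[{"delta_pos": [0,0,0.0007],"turn": [0,0,0],"fingers": 1},{"delta_pos": [0,0,0.0013],"turn": [0,0,0],"fingers": 1},{"delta_pos": [0,0,0.0013],"turn": [0,0,0],"fingers": 1}]'

```text
clock: 5.25
position: [0.4461, 0.2106, 0.1398]
ee_rot: [0.615, 0.788, 0.001, 0.0]
ft_force: [0.2, -0.9, 8.0]
grip_width: 0.503
grasp_force: 60.5
```

Converted, 0.001 m is 0.0013, 0.0005 m is 0.0007.

>>> move_arm --plan '[{"delta_pos": [0,0,0.0007],"turn": [0,0,0],"fingers": 1},{"delta_pos": [0,0,0.0013],"turn": [0,0,0],"fingers": 1},{"delta_pos": [0,0,0.0013],"turn": [0,0,0],"fingers": 1}]'

```text
clock: 5.62
position: [0.4461, 0.2107, 0.1389]
ee_rot: [0.615, 0.788, 0.001, 0.0]
ft_force: [1.0, -0.1, 8.6]
grip_width: 0.507
grasp_force: 60.5
```

Converted, 0.001 m is 0.0013, 0.0005 m is 0.0007.

>>> move_arm --plan '[{"delta_pos": [0,0,0.0007],"turn": [0,0,0],"fingers": 1},{"delta_pos": [0,0,0.0013],"turn": [0,0,0],"fingers": 1},{"delta_pos": [0,0,0.0013],"turn": [0,0,0],"fingers": 1}]'

```text
clock: 6.0
position: [0.4461, 0.2107, 0.1379]
ee_rot: [0.615, 0.788, 0.001, 0.0]
ft_force: [-0.6, -0.2, 7.6]
grip_width: 0.508
grasp_force: 60.5
```

Converted, 0.001 m is 0.0013, 0.0005 m is 0.0007.

>>> move_arm --plan '[{"delta_pos": [0,0,0.0007],"turn": [0,0,0],"fingers": 1},{"delta_pos": [0,0,0.0013],"turn": [0,0,0],"fingers": 1},{"delta_pos": [0,0,0.0013],"turn": [0,0,0],"fingers": 1}]'

```text
clock: 6.38
position: [0.4461, 0.2107, 0.137]
ee_rot: [0.615, 0.788, 0.001, 0.0]
ft_force: [-0.3, -0.9, 8.5]
grip_width: 0.51
grasp_force: 60.6
```

Converted, 0.001 m is 0.0013, 0.0005 m is 0.0007.

>>> move_arm --plan '[{"delta_pos": [0,0,0.0007],"turn": [0,0,0],"fingers": 1},{"delta_pos": [0,0,0.0013],"turn": [0,0,0],"fingers": 1},{"delta_pos": [0,0,0.0013],"turn": [0,0,0],"fingers": 1}]'

```text
clock: 6.75
position: [0.4461, 0.2106, 0.1359]
ee_rot: [0.615, 0.788, 0.001, 0.0]
ft_force: [-0.3, -0.6, 8.2]
grip_width: 0.507
grasp_force: 60.6
```

Converted, 0.001 m is 0.0013, 0.0005 m is 0.0007.

>>> move_arm --plan '[{"delta_pos": [0,0,0.0007],"turn": [0,0,0],"fingers": 1},{"delta_pos": [0,0,0.0013],"turn": [0,0,0],"fingers": 1},{"delta_pos": [0,0,0.0013],"turn": [0,0,0],"fingers": 1}]'

```text
clock: 7.12
position: [0.4461, 0.2107, 0.135]
ee_rot: [0.615, 0.788, 0.001, 0.0]
ft_force: [0.4, -0.5, 9.0]
grip_width: 0.502
grasp_force: 60.6
```

>>> move_arm --plan '[{"delta_pos": [0,0,0.0007],"turn": [0,0,0],"fingers": 1},{"delta_pos": [0,0,0.0013],"turn": [0,0,0],"fingers": 1},{"delta_pos": [0,0,0.0013],"turn": [0,0,0],"fingers": 1}]'

```text
clock: 7.5
position: [0.4461, 0.2107, 0.134]
ee_rot: [0.615, 0.788, 0.001, 0.0]
ft_force: [-0.4, -0.8, 9.2]
grip_width: 0.505
grasp_force: 60.7
```

>>> move_arm --plan '[{"delta_pos": [0,0,0.0007],"turn": [0,0,0],"fingers": 1},{"delta_pos": [0,0,0.0013],"turn": [0,0,0],"fingers": 1},{"delta_pos": [0,0,0.0013],"turn": [0,0,0],"fingers": 1}]'

```text
clock: 7.88
position: [0.4461, 0.2107, 0.133]
ee_rot: [0.615, 0.789, 0.001, 0.0]
ft_force: [0.5, -1.0, 9.8]
grip_width: 0.503
grasp_force: 60.7
```

Converted, 0.001 m is 0.0013, 0.0005 m is 0.0007.

>>> move_arm --plan '[{"delta_pos": [0,0,0.0007],"turn": [0,0,0],"fingers": 1},{"delta_pos": [0,0,0.0013],"turn": [0,0,0],"fingers": 1},{"delta_pos": [0,0,0.0013],"turn": [0,0,0],"fingers": 1}]'

```text
clock: 8.25
position: [0.4461, 0.2107, 0.1321]
ee_rot: [0.615, 0.788, 0.001, 0.0]
ft_force: [-1.1, -0.6, 11.1]
grip_width: 0.51
grasp_force: 60.9
```

Converted, 0.0008 m is 0.0011, 0.0004 m is 0.0005.

>>> move_arm --plan '[{"delta_pos": [0,0,0.0005],"turn": [0,0,0],"fingers": 1},{"delta_pos": [0,0,0.0011],"turn": [0,0,0],"fingers": 1},{"delta_pos": [0,0,0.0011],"turn": [0,0,0],"fingers": 1}]'

```text
clock: 8.62
position: [0.4462, 0.2107, 0.1319]
ee_rot: [0.615, 0.788, 0.001, 0.0]
ft_force: [-4.1, -3.4, 18.9]
grip_width: 0.504
grasp_force: 61.6
```

The hard bottom is at z≈0.132. I'm easing to about 15 N and starting to turn anticlockwise.

Converted, -0.0004 m is -0.0005, -0.12 rad is -0.0191.

>>> move_arm --plan '[{"delta_pos": [0,0,-0.0005],"turn": [0,0,0],"fingers": 1},{"delta_pos": [0,0,-0.0005],"turn": [0,0,-0.0064],"fingers": 1},{"delta_pos": [0,0,-0.0005],"turn": [0,0,-0.0127],"fingers": 1},{"delta_pos": [0,0,-0.0005],"turn": [0,0,-0.0191],"fingers": 1},{"delta_pos": [0,0,-0.0005],"turn": [0,0,-0.0191],"fingers": 1}]'

```text
clock: 9.25
position: [0.4463, 0.2108, 0.132]
ee_rot: [0.567, 0.824, 0.001, 0.0]
ft_force: [-1.4, -1.9, 12.9]
grip_width: 0.501
grasp_force: 61.0
```

```bash
python3 st.py
```

```text
clock 9.25
joint_pos [-0.7829  0.1445  0.2689  1.9592 -0.0447  1.041  -0.1278]
position [0.4463 0.2108 0.132 ]
ft_force [-1.3983 -1.858  12.911 ]
torque [-0.3126  0.1456 -0.0136]
grasp_force 61.0076
grip_width 0.5013
yaw of x 110.99 z [ 0.0019  0.0015 -1.    ]
```

It turns freely, with a moment of about 0. I'm continuing to about 38°.

Converted, -0.24 rad is -0.0382.

>>> move_arm --plan '[{"delta_pos": [0,0,0],"turn": [0,0,-0.0095],"fingers": 1},{"delta_pos": [0,0,0],"turn": [0,0,-0.0191],"fingers": 1},{"delta_pos": [0,0,0],"turn": [0,0,-0.0286],"fingers": 1},{"delta_pos": [0,0,0],"turn": [0,0,-0.0382],"fingers": 1},{"delta_pos": [0,0,0],"turn": [0,0,-0.0382],"fingers": 1}]'

```text
clock: 9.88
position: [0.4464, 0.2108, 0.132]
ee_rot: [0.464, 0.886, 0.001, 0.001]
ft_force: [-1.1, -1.5, 12.4]
grip_width: 0.505
grasp_force: 61.0
```

```bash
python3 st.py|tail -6
```

```text
position [0.4464 0.2108 0.132 ]
ft_force [-1.0717 -1.5038 12.4239]
torque [-0.2139  0.0395  0.0296]
grasp_force 60.9644
grip_width 0.5052
yaw of x 124.76 z [ 0.0022  0.0016 -1.    ]
```

Converted, -0.28 rad is -0.0446.

>>> move_arm --plan '[{"delta_pos": [0,0,0],"turn": [0,0,-0.0095],"fingers": 1},{"delta_pos": [0,0,0],"turn": [0,0,-0.0191],"fingers": 1},{"delta_pos": [0,0,0],"turn": [0,0,-0.0286],"fingers": 1},{"delta_pos": [0,0,0],"turn": [0,0,-0.0382],"fingers": 1},{"delta_pos": [0,0,0],"turn": [0,0,-0.0446],"fingers": 1},{"delta_pos": [0,0,0],"turn": [0,0,-0.0446],"fingers": 1}]'

```text
clock: 10.62
position: [0.4464, 0.2108, 0.132]
ee_rot: [0.336, 0.942, 0.001, 0.001]
ft_force: [0.0, -0.8, 13.3]
grip_width: 0.51
grasp_force: 60.9
```

```bash
python3 st.py|tail -6
```

```text
position [0.4464 0.2108 0.132 ]
ft_force [ 0.014  -0.8472 13.2839]
torque [-0.0862 -0.0025  0.0426]
grasp_force 60.9338
grip_width 0.5101
yaw of x 140.78 z [ 0.0022  0.0016 -1.    ]
```

Converted, -0.08 rad is -0.0127.

>>> move_arm --plan '[{"delta_pos": [0,0,0],"turn": [0,0,-0.0064],"fingers": 1},{"delta_pos": [0,0,0],"turn": [0,0,-0.0127],"fingers": 1},{"delta_pos": [0,0,0],"turn": [0,0,-0.0159],"fingers": 1},{"delta_pos": [0,0,0],"turn": [0,0,-0.0159],"fingers": 1}]'

```text
clock: 11.12
position: [0.4464, 0.2109, 0.132]
ee_rot: [0.288, 0.958, 0.001, 0.001]
ft_force: [-1.0, -0.9, 12.0]
grip_width: 0.506
grasp_force: 60.9
```

```bash
python3 st.py|tail -6
```

```text
position [0.4464 0.2109 0.132 ]
ft_force [-0.9611 -0.918  12.0469]
torque [-0.1331 -0.0398 -0.0375]
grasp_force 60.9186
grip_width 0.506
yaw of x 146.49 z [ 0.0023  0.0017 -1.    ]
```

Converted, -0.05 rad is -0.008.

>>> move_arm --plan '[{"delta_pos": [0,0,0],"turn": [0,0,-0.004],"fingers": 1},{"delta_pos": [0,0,0],"turn": [0,0,-0.008],"fingers": 1},{"delta_pos": [0,0,0],"turn": [0,0,-0.008],"fingers": 1}]'

```text
clock: 11.5
position: [0.4464, 0.2109, 0.132]
ee_rot: [0.264, 0.964, 0.001, 0.001]
ft_force: [-0.3, -1.5, 12.0]
grip_width: 0.506
grasp_force: 60.9
```

```bash
python3 st.py|tail -6
```

```text
position [0.4464 0.2109 0.132 ]
ft_force [-0.2702 -1.4959 11.9907]
torque [-0.1273  0.0323  0.0186]
grasp_force 60.9187
grip_width 0.506
yaw of x 149.36 z [ 0.0023  0.0017 -1.    ]
```

I'm now past 45°. I'll ease the press and lower the grip, so that the pads can slip before the bottle is overloaded. From here I'm feeling for the stop in small steps.

Converted, -0.02 rad is -0.0032.

>>> move_arm --plan '[{"delta_pos": [0,0,0],"turn": [0,0,-0.0016],"fingers": 1},{"delta_pos": [0,0,0],"turn": [0,0,-0.0032],"fingers": 1},{"delta_pos": [0,0,0],"turn": [0,0,-0.0032],"fingers": 1}]'

```text
clock: 11.88
position: [0.4464, 0.2109, 0.132]
ee_rot: [0.255, 0.967, 0.001, 0.001]
ft_force: [-1.0, -0.8, 12.8]
grip_width: 0.505
grasp_force: 60.9
```

```bash
python3 st.py|tail -6
```

```text
position [0.4464 0.2109 0.132 ]
ft_force [-0.9899 -0.8466 12.7574]
torque [-0.1693  0.0406 -0.0158]
grasp_force 60.9126
grip_width 0.5054
yaw of x 150.5 z [ 0.0023  0.0016 -1.    ]
```

Converted, -0.0007 m is -0.0009, -0.0004 m is -0.0005, -0.02 rad is -0.0032.

>>> move_arm --plan '[{"delta_pos": [0,0,-0.0005],"turn": [0,0,0],"fingers": 1},{"delta_pos": [0,0,-0.0009],"turn": [0,0,-0.0016],"fingers": 1},{"delta_pos": [0,0,-0.0009],"turn": [0,0,-0.0032],"fingers": 1},{"delta_pos": [0,0,-0.0009],"turn": [0,0,-0.0032],"fingers": 1}]' --force 30

```text
clock: 12.38
position: [0.4463, 0.2108, 0.1325]
ee_rot: [0.245, 0.97, 0.001, 0.001]
ft_force: [1.7, -0.4, 10.1]
grip_width: 0.508
grasp_force: 60.7
```

```bash
python3 st.py|tail -6
```

```text
position [0.4463 0.2108 0.1325]
ft_force [ 1.6619 -0.3756 10.1004]
torque [-0.0689 -0.1804  0.0007]
grasp_force 60.6543
grip_width 0.5079
yaw of x 151.65 z [ 0.0021  0.0015 -1.    ]
```

Converted, -0.02 rad is -0.0032.

>>> move_arm --plan '[{"delta_pos": [0,0,0],"turn": [0,0,-0.0016],"fingers": 0.6},{"delta_pos": [0,0,0],"turn": [0,0,-0.0032],"fingers": 0.6},{"delta_pos": [0,0,0],"turn": [0,0,-0.0032],"fingers": 0.6}]' --force 30

```text
clock: 12.75
position: [0.4463, 0.2108, 0.1324]
ee_rot: [0.235, 0.972, 0.001, 0.001]
ft_force: [0.8, -0.7, 8.8]
grip_width: 0.504
grasp_force: 60.7
```

```bash
python3 st.py|tail -6
```

```text
position [0.4463 0.2108 0.1324]
ft_force [ 0.7638 -0.7084  8.7704]
torque [ 0.0015 -0.1657 -0.0274]
grasp_force 60.653
grip_width 0.5039
yaw of x 152.79 z [ 0.0021  0.0014 -1.    ]
```

Converted, -0.02 rad is -0.0032.

>>> move_arm --plan '[{"delta_pos": [0,0,0],"turn": [0,0,-0.0016],"fingers": 0.6},{"delta_pos": [0,0,0],"turn": [0,0,-0.0032],"fingers": 0.6},{"delta_pos": [0,0,0],"turn": [0,0,-0.0032],"fingers": 0.6}]'

```text
clock: 13.12
position: [0.4463, 0.2108, 0.1324]
ee_rot: [0.225, 0.974, 0.001, 0.001]
ft_force: [1.4, -0.8, 10.1]
grip_width: 0.511
grasp_force: 60.6
```

```bash
python3 st.py|tail -6
```

```text
position [0.4463 0.2108 0.1324]
ft_force [ 1.4339 -0.7825 10.0879]
torque [-0.0095 -0.1483 -0.0134]
grasp_force 60.6455
grip_width 0.5108
yaw of x 153.94 z [ 0.002   0.0014 -1.    ]
```

The grip holds at 60 N, so I'm regripping at 20 N. The cap is past 45° and stays held by its lugs.

>>> move_arm --plan '[{"delta_pos": [0,0,0],"turn": [0,0,0],"fingers": 0.45},{"delta_pos": [0,0,0],"turn": [0,0,0],"fingers": 0.42},{"delta_pos": [0,0,0],"turn": [0,0,0],"fingers": 0.42}]' --force 20

```text
clock: 13.5
position: [0.4451, 0.2103, 0.131]
ee_rot: [0.225, 0.974, -0.0, -0.0]
ft_force: [0.4, 1.0, 0.1]
grip_width: 0.578
grasp_force: 0.0
```

```bash
python3 st.py|tail -6; python3 -c "
from h import *
o=get_obs();c=camera('wrist');P=cloud(c,o);print(P[170:215:15,245:280:12,2].round(4))"
```

```text
position [0.4451 0.2103 0.131 ]
ft_force [0.4279 0.9979 0.1322]
torque [-0.0008  0.0114 -0.0041]
grasp_force 0.0
grip_width 0.5783
yaw of x 153.94 z [-7.e-04 -3.e-04 -1.e+00]
[[0.0768 0.0801 0.0794]
 [0.0913 0.0926 0.0922]
 [0.0979 0.0973 0.0976]]
```

>>> move_arm --plan '[{"delta_pos": [0,0,0],"turn": [0,0,0],"fingers": 0.6},{"delta_pos": [0,0,0],"turn": [0,0,0],"fingers": 0.6},{"delta_pos": [0,0,0],"turn": [0,0,0],"fingers": 0.6}]' --force 20

```text
clock: 13.92
position: [0.4454, 0.2105, 0.1313]
ee_rot: [0.225, 0.974, 0.0, -0.0]
ft_force: [-0.4, 0.4, 0.5]
grip_width: 0.52
grasp_force: 21.3
```

```bash
python3 st.py|tail -6
```

```text
position [0.4454 0.2105 0.1313]
ft_force [-0.4323  0.3906  0.5325]
torque [0.1118 0.1614 0.0088]
grasp_force 21.3283
grip_width 0.5196
yaw of x 153.95 z [-1.e-04  2.e-04 -1.e+00]
```

Converted, -0.02 rad is -0.0032.

>>> move_arm --plan '[{"delta_pos": [0,0,0],"turn": [0,0,-0.0016],"fingers": 0.6},{"delta_pos": [0,0,0],"turn": [0,0,-0.0032],"fingers": 0.6},{"delta_pos": [0,0,0],"turn": [0,0,-0.0032],"fingers": 0.6}]'

```text
clock: 14.3
position: [0.4454, 0.2104, 0.1313]
ee_rot: [0.216, 0.976, 0.0, -0.0]
ft_force: [-1.6, -0.4, 2.0]
grip_width: 0.521
grasp_force: 21.3
```

```bash
python3 st.py|tail -6
```

```text
position [0.4454 0.2104 0.1313]
ft_force [-1.6135 -0.4267  1.9709]
torque [ 0.2095  0.1639 -0.0586]
grasp_force 21.3034
grip_width 0.5206
yaw of x 155.1 z [-0.e+00  1.e-04 -1.e+00]
```

Converted, -0.02 rad is -0.0032.

>>> move_arm --plan '[{"delta_pos": [0,0,0],"turn": [0,0,-0.0016],"fingers": 0.6},{"delta_pos": [0,0,0],"turn": [0,0,-0.0032],"fingers": 0.6},{"delta_pos": [0,0,0],"turn": [0,0,-0.0032],"fingers": 0.6}]'

```text
clock: 14.68
position: [0.4454, 0.2103, 0.1313]
ee_rot: [0.206, 0.979, 0.0, 0.0]
ft_force: [-0.4, -0.5, 2.1]
grip_width: 0.522
grasp_force: 21.3
```

```bash
python3 st.py|tail -6
```

```text
position [0.4454 0.2103 0.1313]
ft_force [-0.4431 -0.4789  2.1477]
torque [ 0.1363  0.1707 -0.0758]
grasp_force 21.3131
grip_width 0.5221
yaw of x 156.25 z [ 0.  0. -1.]
```

Converted, -0.02 rad is -0.0032.

>>> move_arm --plan '[{"delta_pos": [0,0,0],"turn": [0,0,-0.0016],"fingers": 0.6},{"delta_pos": [0,0,0],"turn": [0,0,-0.0032],"fingers": 0.6},{"delta_pos": [0,0,0],"turn": [0,0,-0.0032],"fingers": 0.6}]'

```text
clock: 15.05
position: [0.4455, 0.2103, 0.1313]
ee_rot: [0.196, 0.981, 0.0, 0.0]
ft_force: [0.1, -0.3, 1.7]
grip_width: 0.519
grasp_force: 21.3
```

```bash
python3 st.py|grep -E "torq|yaw"
```

```text
torque [0.0382 0.037  0.0146]
yaw of x 157.39 z [ 0.  0. -1.]
```

Converted, -0.02 rad is -0.0032.

>>> move_arm --plan '[{"delta_pos": [0,0,0],"turn": [0,0,-0.0016],"fingers": 0.6},{"delta_pos": [0,0,0],"turn": [0,0,-0.0032],"fingers": 0.6},{"delta_pos": [0,0,0],"turn": [0,0,-0.0032],"fingers": 0.6}]'

```text
clock: 15.42
position: [0.4455, 0.2103, 0.1313]
ee_rot: [0.186, 0.983, 0.0, 0.0]
ft_force: [-0.3, -1.6, 1.9]
grip_width: 0.518
grasp_force: 21.3
```

```bash
python3 st.py|grep -E "torq|yaw"
```

```text
torque [-0.0909 -0.0357 -0.0578]
yaw of x 158.54 z [ 1.e-04 -0.e+00 -1.e+00]
```

Converted, -0.025 rad is -0.004.

>>> move_arm --plan '[{"delta_pos": [0,0,0],"turn": [0,0,-0.0016],"fingers": 0.6},{"delta_pos": [0,0,0],"turn": [0,0,-0.0032],"fingers": 0.6},{"delta_pos": [0,0,0],"turn": [0,0,-0.004],"fingers": 0.6}]'

```text
clock: 15.8
position: [0.4455, 0.2103, 0.1313]
ee_rot: [0.174, 0.985, 0.0, 0.0]
ft_force: [0.8, -0.9, 2.1]
grip_width: 0.521
grasp_force: 21.3
```

```bash
python3 st.py|grep -E "torq|yaw"
```

```text
torque [-0.1316 -0.0479 -0.0687]
yaw of x 159.98 z [ 1.e-04  0.e+00 -1.e+00]
```

Converted, -0.025 rad is -0.004.

>>> move_arm --plan '[{"delta_pos": [0,0,0],"turn": [0,0,-0.0016],"fingers": 0.6},{"delta_pos": [0,0,0],"turn": [0,0,-0.0032],"fingers": 0.6},{"delta_pos": [0,0,0],"turn": [0,0,-0.004],"fingers": 0.6}]'

```text
clock: 16.18
position: [0.4454, 0.2103, 0.1313]
ee_rot: [0.161, 0.987, 0.0, 0.0]
ft_force: [1.4, -2.3, 1.5]
grip_width: 0.518
grasp_force: 21.3
```

```bash
python3 st.py|grep -E "torq|yaw"
```

```text
torque [-0.2152 -0.0982 -0.0656]
yaw of x 161.41 z [ 1.e-04  0.e+00 -1.e+00]
```

Converted, -0.025 rad is -0.004.

>>> move_arm --plan '[{"delta_pos": [0,0,0],"turn": [0,0,-0.0016],"fingers": 0.6},{"delta_pos": [0,0,0],"turn": [0,0,-0.0032],"fingers": 0.6},{"delta_pos": [0,0,0],"turn": [0,0,-0.004],"fingers": 0.6}]'

```text
clock: 16.55
position: [0.4454, 0.2104, 0.1313]
ee_rot: [0.149, 0.989, 0.0, 0.0]
ft_force: [0.8, -1.1, 2.5]
grip_width: 0.521
grasp_force: 21.3
```

```bash
python3 st.py|grep -E "torq|yaw"
```

```text
torque [-0.2621 -0.1362 -0.0349]
yaw of x 162.85 z [ 1.e-04  1.e-04 -1.e+00]
```

Converted, -0.025 rad is -0.004.

>>> move_arm --plan '[{"delta_pos": [0,0,0],"turn": [0,0,-0.0016],"fingers": 0.6},{"delta_pos": [0,0,0],"turn": [0,0,-0.0032],"fingers": 0.6},{"delta_pos": [0,0,0],"turn": [0,0,-0.004],"fingers": 0.6}]'

```text
clock: 16.92
position: [0.4454, 0.2104, 0.1313]
ee_rot: [0.137, 0.991, 0.0, -0.0]
ft_force: [0.4, -1.7, 2.1]
grip_width: 0.52
grasp_force: 21.3
```

```bash
python3 st.py|grep -E "torq|yaw"
```

```text
torque [-0.1912 -0.0943 -0.057 ]
yaw of x 164.28 z [-0.e+00  1.e-04 -1.e+00]
```

Converted, -0.025 rad is -0.004.

>>> move_arm --plan '[{"delta_pos": [0,0,0],"turn": [0,0,-0.0016],"fingers": 0.6},{"delta_pos": [0,0,0],"turn": [0,0,-0.0032],"fingers": 0.6},{"delta_pos": [0,0,0],"turn": [0,0,-0.004],"fingers": 0.6}]'

```text
clock: 17.3
position: [0.4454, 0.2105, 0.1313]
ee_rot: [0.124, 0.992, 0.0, -0.0]
ft_force: [0.4, -1.5, 1.3]
grip_width: 0.523
grasp_force: 21.3
```

```bash
python3 st.py|grep -E "torq|yaw"
```

```text
torque [-0.1855 -0.0526 -0.0838]
yaw of x 165.72 z [-0.e+00  1.e-04 -1.e+00]
```

Converted, -0.025 rad is -0.004.

>>> move_arm --plan '[{"delta_pos": [0,0,0],"turn": [0,0,-0.0016],"fingers": 0.6},{"delta_pos": [0,0,0],"turn": [0,0,-0.0032],"fingers": 0.6},{"delta_pos": [0,0,0],"turn": [0,0,-0.004],"fingers": 0.6}]'

```text
clock: 17.68
position: [0.4454, 0.2104, 0.1313]
ee_rot: [0.112, 0.994, 0.0, -0.0]
ft_force: [-1.1, -1.6, 1.3]
grip_width: 0.524
grasp_force: 21.3
```

```bash
python3 st.py|grep -E "torq|yaw"
```

```text
torque [-0.1336  0.0114 -0.0862]
yaw of x 167.15 z [-1.e-04  1.e-04 -1.e+00]
```

Converted, -0.025 rad is -0.004.

>>> move_arm --plan '[{"delta_pos": [0,0,0],"turn": [0,0,-0.0016],"fingers": 0.6},{"delta_pos": [0,0,0],"turn": [0,0,-0.0032],"fingers": 0.6},{"delta_pos": [0,0,0],"turn": [0,0,-0.004],"fingers": 0.6}]'

```text
clock: 18.05
position: [0.4454, 0.2105, 0.1313]
ee_rot: [0.099, 0.995, 0.0, -0.0]
ft_force: [0.2, -0.4, 1.9]
grip_width: 0.522
grasp_force: 21.3
```

```bash
python3 st.py|grep -E "torq|yaw"
```

```text
torque [-0.0998  0.0473 -0.0616]
yaw of x 168.58 z [ 0.e+00  2.e-04 -1.e+00]
```

Converted, -0.025 rad is -0.004.

>>> move_arm --plan '[{"delta_pos": [0,0,0],"turn": [0,0,-0.0016],"fingers": 0.6},{"delta_pos": [0,0,0],"turn": [0,0,-0.0032],"fingers": 0.6},{"delta_pos": [0,0,0],"turn": [0,0,-0.004],"fingers": 0.6}]'

```text
clock: 18.42
position: [0.4454, 0.2104, 0.1313]
ee_rot: [0.087, 0.996, 0.0, 0.0]
ft_force: [-1.3, -0.2, 1.8]
grip_width: 0.521
grasp_force: 21.3
```

```bash
python3 st.py|grep -E "torq|yaw"
```

```text
torque [-0.0707  0.0151 -0.0171]
yaw of x 170.02 z [ 0.e+00  1.e-04 -1.e+00]
```

Converted, -0.025 rad is -0.004.

>>> move_arm --plan '[{"delta_pos": [0,0,0],"turn": [0,0,-0.0016],"fingers": 0.6},{"delta_pos": [0,0,0],"turn": [0,0,-0.0032],"fingers": 0.6},{"delta_pos": [0,0,0],"turn": [0,0,-0.004],"fingers": 0.6}]'

```text
clock: 18.8
position: [0.4454, 0.2104, 0.1313]
ee_rot: [0.075, 0.997, 0.0, 0.0]
ft_force: [-0.8, -0.1, 1.4]
grip_width: 0.523
grasp_force: 21.3
```

```bash
python3 st.py|grep -E "torq|yaw"
```

```text
torque [-0.0654  0.0498 -0.057 ]
yaw of x 171.44 z [ 0.e+00  1.e-04 -1.e+00]
```

Converted, -0.025 rad is -0.004.

>>> move_arm --plan '[{"delta_pos": [0,0,0],"turn": [0,0,-0.0016],"fingers": 0.6},{"delta_pos": [0,0,0],"turn": [0,0,-0.0032],"fingers": 0.6},{"delta_pos": [0,0,0],"turn": [0,0,-0.004],"fingers": 0.6}]'

```text
clock: 19.18
position: [0.4454, 0.2104, 0.1313]
ee_rot: [0.062, 0.998, 0.0, 0.0]
ft_force: [0.4, -0.3, 2.1]
grip_width: 0.516
grasp_force: 21.3
```

```bash
python3 st.py|grep -E "torq|yaw"
```

```text
torque [-0.0857  0.0083 -0.0823]
yaw of x 172.87 z [ 0.e+00  1.e-04 -1.e+00]
```

Converted, -0.025 rad is -0.004.

>>> move_arm --plan '[{"delta_pos": [0,0,0],"turn": [0,0,-0.0016],"fingers": 0.6},{"delta_pos": [0,0,0],"turn": [0,0,-0.0032],"fingers": 0.6},{"delta_pos": [0,0,0],"turn": [0,0,-0.004],"fingers": 0.6}]'

```text
clock: 19.55
position: [0.4455, 0.2104, 0.1313]
ee_rot: [0.05, 0.999, 0.0, 0.0]
ft_force: [0.6, -1.0, 1.9]
grip_width: 0.519
grasp_force: 21.4
```

```bash
python3 st.py|grep -E "torq|yaw"
```

```text
torque [-0.0408  0.0453  0.0237]
yaw of x 174.31 z [ 1.e-04  1.e-04 -1.e+00]
```

Converted, -0.025 rad is -0.004.

>>> move_arm --plan '[{"delta_pos": [0,0,0],"turn": [0,0,-0.0016],"fingers": 0.6},{"delta_pos": [0,0,0],"turn": [0,0,-0.0032],"fingers": 0.6},{"delta_pos": [0,0,0],"turn": [0,0,-0.004],"fingers": 0.6}]'

```text
clock: 19.92
position: [0.4455, 0.2104, 0.1313]
ee_rot: [0.037, 0.999, 0.0, 0.0]
ft_force: [0.4, -0.6, 2.7]
grip_width: 0.518
grasp_force: 21.4
```

```bash
python3 st.py|grep -E "torq|yaw"
```

```text
torque [-0.0832 -0.0102 -0.0361]
yaw of x 175.74 z [ 1.e-04  1.e-04 -1.e+00]
```

Converted, -0.025 rad is -0.004.

>>> move_arm --plan '[{"delta_pos": [0,0,0],"turn": [0,0,-0.0016],"fingers": 0.6},{"delta_pos": [0,0,0],"turn": [0,0,-0.0032],"fingers": 0.6},{"delta_pos": [0,0,0],"turn": [0,0,-0.004],"fingers": 0.6}]'

```text
clock: 20.3
position: [0.4454, 0.2104, 0.1314]
ee_rot: [0.025, 1.0, 0.0, 0.0]
ft_force: [0.3, -1.5, 3.5]
grip_width: 0.519
grasp_force: 21.4
```

```bash
python3 st.py|grep -E "torq|yaw"
```

```text
torque [-0.0806  0.0023 -0.0186]
yaw of x 177.17 z [ 1.e-04  1.e-04 -1.e+00]
```

Converted, -0.025 rad is -0.004.

>>> move_arm --plan '[{"delta_pos": [0,0,0],"turn": [0,0,-0.0016],"fingers": 0.6},{"delta_pos": [0,0,0],"turn": [0,0,-0.0032],"fingers": 0.6},{"delta_pos": [0,0,0],"turn": [0,0,-0.004],"fingers": 0.6}]'

```text
clock: 20.68
position: [0.4455, 0.2104, 0.1314]
ee_rot: [0.012, 1.0, 0.0, 0.0]
ft_force: [-0.4, -0.3, 3.6]
grip_width: 0.519
grasp_force: 21.5
```

```bash
python3 st.py|grep -E "torq|yaw"
```

```text
torque [-0.0998 -0.0245  0.0045]
yaw of x 178.6 z [ 1.e-04  2.e-04 -1.e+00]
```

Converted, -0.02 rad is -0.0032.

>>> move_arm --plan '[{"delta_pos": [0,0,0],"turn": [0,0,-0.0016],"fingers": 0.6},{"delta_pos": [0,0,0],"turn": [0,0,-0.0032],"fingers": 0.6},{"delta_pos": [0,0,0],"turn": [0,0,-0.0032],"fingers": 0.6}]'

```text
clock: 21.05
position: [0.4455, 0.2104, 0.1314]
ee_rot: [0.002, 1.0, 0.0, 0.0]
ft_force: [0.9, -0.4, 4.4]
grip_width: 0.518
grasp_force: 21.5
```

```bash
python3 st.py|grep -E "torq|yaw"
```

```text
torque [-0.0205 -0.047  -0.1122]
yaw of x 179.73 z [ 1.e-04  2.e-04 -1.e+00]
```

Converted, -0.02 rad is -0.0032.

>>> move_arm --plan '[{"delta_pos": [0,0,0],"turn": [0,0,-0.0016],"fingers": 0.6},{"delta_pos": [0,0,0],"turn": [0,0,-0.0032],"fingers": 0.6},{"delta_pos": [0,0,0],"turn": [0,0,-0.0032],"fingers": 0.6}]'

```text
clock: 21.42
position: [0.4455, 0.2104, 0.1314]
ee_rot: [-0.008, 1.0, 0.0, 0.0]
ft_force: [-0.4, -0.3, 4.9]
grip_width: 0.519
grasp_force: 21.6
```

```bash
python3 st.py|grep -E "torq|yaw"
```

```text
torque [-0.0686 -0.0389 -0.0013]
yaw of x -179.11 z [ 1.e-04  2.e-04 -1.e+00]
```

Converted, -0.02 rad is -0.0032.

>>> move_arm --plan '[{"delta_pos": [0,0,0],"turn": [0,0,-0.0016],"fingers": 0.6},{"delta_pos": [0,0,0],"turn": [0,0,-0.0032],"fingers": 0.6},{"delta_pos": [0,0,0],"turn": [0,0,-0.0032],"fingers": 0.6}]'

```text
clock: 21.8
position: [0.4454, 0.2104, 0.1314]
ee_rot: [-0.018, 1.0, 0.0, 0.0]
ft_force: [0.3, 0.1, 5.9]
grip_width: 0.52
grasp_force: 21.6
```

```bash
python3 st.py|grep -E "torq|yaw"
```

```text
torque [-0.0398 -0.0249 -0.0251]
yaw of x -177.96 z [ 1.e-04  2.e-04 -1.e+00]
```

Converted, -0.02 rad is -0.0032.

>>> move_arm --plan '[{"delta_pos": [0,0,0],"turn": [0,0,-0.0016],"fingers": 0.6},{"delta_pos": [0,0,0],"turn": [0,0,-0.0032],"fingers": 0.6},{"delta_pos": [0,0,0],"turn": [0,0,-0.0032],"fingers": 0.6}]'

```text
clock: 22.18
position: [0.4454, 0.2104, 0.1314]
ee_rot: [-0.028, 1.0, 0.0, 0.0]
ft_force: [0.7, -0.2, 5.1]
grip_width: 0.525
grasp_force: 21.6
```

```bash
python3 st.py|grep -E "torq|yaw"
```

```text
torque [-0.043   0.0001  0.0068]
yaw of x -176.82 z [ 1.e-04  1.e-04 -1.e+00]
```

Converted, -0.02 rad is -0.0032.

>>> move_arm --plan '[{"delta_pos": [0,0,0],"turn": [0,0,-0.0016],"fingers": 0.6},{"delta_pos": [0,0,0],"turn": [0,0,-0.0032],"fingers": 0.6},{"delta_pos": [0,0,0],"turn": [0,0,-0.0032],"fingers": 0.6}]'

```text
clock: 22.55
position: [0.4455, 0.2104, 0.1314]
ee_rot: [-0.038, 0.999, 0.0, 0.0]
ft_force: [0.2, -1.1, 5.5]
grip_width: 0.517
grasp_force: 21.6
```

```bash
python3 st.py|grep -E "torq|yaw"
```

```text
torque [-0.0622 -0.0027 -0.0247]
yaw of x -175.67 z [ 2.e-04  2.e-04 -1.e+00]
```

Converted, -0.02 rad is -0.0032.

>>> move_arm --plan '[{"delta_pos": [0,0,0],"turn": [0,0,-0.0016],"fingers": 0.6},{"delta_pos": [0,0,0],"turn": [0,0,-0.0032],"fingers": 0.6},{"delta_pos": [0,0,0],"turn": [0,0,-0.0032],"fingers": 0.6}]'

```text
clock: 22.92
position: [0.4455, 0.2104, 0.1314]
ee_rot: [-0.048, 0.999, 0.0, 0.0]
ft_force: [1.0, -0.7, 5.4]
grip_width: 0.519
grasp_force: 21.6
```

```bash
python3 st.py|grep -E "torq|yaw"
```

```text
torque [-0.0669 -0.0091 -0.0531]
yaw of x -174.53 z [ 2.e-04  1.e-04 -1.e+00]
```

Converted, -0.02 rad is -0.0032.

>>> move_arm --plan '[{"delta_pos": [0,0,0],"turn": [0,0,-0.0016],"fingers": 0.6},{"delta_pos": [0,0,0],"turn": [0,0,-0.0032],"fingers": 0.6},{"delta_pos": [0,0,0],"turn": [0,0,-0.0032],"fingers": 0.6}]'

```text
clock: 23.3
position: [0.4455, 0.2103, 0.1314]
ee_rot: [-0.058, 0.998, 0.0, 0.0]
ft_force: [-0.4, 0.4, 5.3]
grip_width: 0.52
grasp_force: 21.6
```

```bash
python3 st.py|grep -E "torq|yaw"
```

```text
torque [-0.2669  0.0089 -0.0584]
yaw of x -173.38 z [ 2.e-04  1.e-04 -1.e+00]
```

Converted, -0.02 rad is -0.0032.

>>> move_arm --plan '[{"delta_pos": [0,0,0],"turn": [0,0,-0.0016],"fingers": 0.6},{"delta_pos": [0,0,0],"turn": [0,0,-0.0032],"fingers": 0.6},{"delta_pos": [0,0,0],"turn": [0,0,-0.0032],"fingers": 0.6}]'

```text
clock: 23.68
position: [0.4455, 0.2102, 0.1314]
ee_rot: [-0.068, 0.998, -0.0, 0.0]
ft_force: [0.5, -1.9, 4.8]
grip_width: 0.52
grasp_force: 21.6
```

```bash
python3 st.py|grep -E "torq|yaw|joint"
```

```text
joint_pos [-0.6864  0.1453  0.1646  1.9554 -0.0273  1.0429  1.1962]
torque [-0.3111  0.0028 -0.0484]
yaw of x -172.25 z [ 1.e-04 -1.e-04 -1.e+00]
```

Converted, -0.02 rad is -0.0032.

>>> move_arm --plan '[{"delta_pos": [0,0,0],"turn": [0,0,-0.0016],"fingers": 0.6},{"delta_pos": [0,0,0],"turn": [0,0,-0.0032],"fingers": 0.6},{"delta_pos": [0,0,0],"turn": [0,0,-0.0032],"fingers": 0.6}]'

```text
clock: 24.05
position: [0.4455, 0.2099, 0.1313]
ee_rot: [-0.077, 0.997, -0.0, -0.0]
ft_force: [0.6, -1.3, 5.6]
grip_width: 0.52
grasp_force: 21.6
```

```bash
python3 st.py|grep -E "torq|yaw"
```

```text
torque [-0.4815 -0.1068 -0.0982]
yaw of x -171.12 z [ 0.e+00 -4.e-04 -1.e+00]
```

Converted, -0.02 rad is -0.0032.

>>> move_arm --plan '[{"delta_pos": [0,0,0],"turn": [0,0,-0.0016],"fingers": 0.6},{"delta_pos": [0,0,0],"turn": [0,0,-0.0032],"fingers": 0.6},{"delta_pos": [0,0,0],"turn": [0,0,-0.0032],"fingers": 0.6}]'

```text
clock: 24.42
position: [0.4455, 0.2098, 0.1314]
ee_rot: [-0.087, 0.996, -0.0, -0.0]
ft_force: [-0.2, -2.5, 6.5]
grip_width: 0.519
grasp_force: 21.4
```

```bash
python3 st.py|grep -E "torq|yaw|joint"
```

```text
joint_pos [-0.6834  0.1453  0.1619  1.9554 -0.0265  1.0432  1.2356]
torque [-0.6063 -0.0721 -0.2381]
yaw of x -169.99 z [-1.e-04 -5.e-04 -1.e+00]
```

The moment is rising (−0.05 → −0.10 → −0.24 N m) at about 85°, so this looks like the stop. One small confirming step.

Converted, -0.006 rad is -0.001.

>>> move_arm --plan '[{"delta_pos": [0,0,0],"turn": [0,0,-0.001],"fingers": 0.6},{"delta_pos": [0,0,0],"turn": [0,0,-0.001],"fingers": 0.6}]'

```text
clock: 24.68
position: [0.4455, 0.2097, 0.1314]
ee_rot: [-0.09, 0.996, -0.0, -0.0]
ft_force: [0.8, -2.5, 6.1]
grip_width: 0.522
grasp_force: 21.4
```

```bash
python3 st.py|tail -6
```

```text
position [0.4455 0.2097 0.1314]
ft_force [ 0.7568 -2.5105  6.1214]
torque [-0.5943 -0.0326 -0.3062]
grasp_force 21.3804
grip_width 0.5224
yaw of x -169.66 z [-1.e-04 -6.e-04 -1.e+00]
```

That's the stop (−0.31 N m, still rising). Easing back.

Converted, 0.025 rad is 0.004.

>>> move_arm --plan '[{"delta_pos": [0,0,0],"turn": [0,0,0.0019],"fingers": 0.6},{"delta_pos": [0,0,0],"turn": [0,0,0.004],"fingers": 0.6},{"delta_pos": [0,0,0],"turn": [0,0,0.004],"fingers": 0.6}]'

```text
clock: 25.05
position: [0.4455, 0.2098, 0.1313]
ee_rot: [-0.078, 0.997, -0.0, -0.0]
ft_force: [0.0, -3.6, 6.8]
grip_width: 0.518
grasp_force: 21.6
```

```bash
python3 st.py|tail -6
```

```text
position [0.4455 0.2098 0.1313]
ft_force [ 0.0388 -3.5878  6.7533]
torque [-0.5138 -0.0414 -0.0373]
grasp_force 21.6175
grip_width 0.5176
yaw of x -171.08 z [-1.e-04 -6.e-04 -1.e+00]
```

The moment is gone. I'm firming the grip slightly and trying a small straight lift.

Converted, -0.002 m is -0.0027, -0.001 m is -0.0013.

>>> move_arm --plan '[{"delta_pos": [0,0,0],"turn": [0,0,0],"fingers": 0.6},{"delta_pos": [0,0,-0.0013],"turn": [0,0,0],"fingers": 0.6},{"delta_pos": [0,0,-0.0027],"turn": [0,0,0],"fingers": 0.6},{"delta_pos": [0,0,-0.0027],"turn": [0,0,0],"fingers": 0.6}]' --force 30

```text
clock: 25.55
position: [0.4455, 0.2098, 0.1332]
ee_rot: [-0.078, 0.997, -0.0, -0.0]
ft_force: [1.2, -5.2, 2.1]
grip_width: 0.517
grasp_force: 30.4
```

```bash
python3 st.py|tail -6
```

```text
position [0.4455 0.2098 0.1332]
ft_force [ 1.1664 -5.1625  2.0742]
torque [-0.9078 -0.279  -0.0628]
grasp_force 30.3504
grip_width 0.5173
yaw of x -171.07 z [-1.e-04 -6.e-04 -1.e+00]
```

Converted, -0.002 m is -0.0027, -0.0005 m is -0.0007.

>>> move_arm --plan '[{"delta_pos": [0,-0.0007,0],"turn": [0,0,0],"fingers": 0.6},{"delta_pos": [0,-0.0007,-0.0013],"turn": [0,0,0],"fingers": 0.6},{"delta_pos": [0,-0.0007,-0.0027],"turn": [0,0,0],"fingers": 0.6},{"delta_pos": [0,-0.0007,-0.0027],"turn": [0,0,0],"fingers": 0.6}]'

```text
clock: 26.05
position: [0.4451, 0.2097, 0.135]
ee_rot: [-0.078, 0.997, -0.0, -0.0]
ft_force: [1.1, -3.3, -2.0]
grip_width: 0.515
grasp_force: 31.0
```

```bash
python3 st.py|tail -6
```

```text
position [0.4451 0.2097 0.135 ]
ft_force [ 1.0934 -3.2745 -2.036 ]
torque [-0.7646 -0.1443 -0.0368]
grasp_force 30.9887
grip_width 0.5149
yaw of x -171.05 z [-8.e-04 -4.e-04 -1.e+00]
```

Converted, -0.002 m is -0.0027, -0.001 m is -0.0013.

>>> move_arm --plan '[{"delta_pos": [0,-0.0005,-0.0013],"turn": [0,0,0],"fingers": 0.6},{"delta_pos": [0,-0.0005,-0.0027],"turn": [0,0,0],"fingers": 0.6},{"delta_pos": [0,-0.0005,-0.0027],"turn": [0,0,0],"fingers": 0.6}]'

```text
clock: 26.42
position: [0.4455, 0.2098, 0.1375]
ee_rot: [-0.078, 0.997, 0.0, 0.0]
ft_force: [-0.7, -1.9, -0.9]
grip_width: 0.516
grasp_force: 31.1
```

```bash
python3 st.py|tail -6; python3 - <<'E'
from h import *
c=camera('scene'); save(c,'s3.png'); cv2.imwrite('pics/s3c.png',cv2.resize(c['color'][90:220,230:340,::-1],None,fx=4.5,fy=4.5,interpolation=2))
E
```

```text
position [0.4455 0.2098 0.1375]
ft_force [-0.7027 -1.9404 -0.8848]
torque [-0.3698  0.0618 -0.0271]
grasp_force 31.1103
grip_width 0.5163
yaw of x -171.03 z [ 1.e-04  5.e-04 -1.e+00]
```

View pics/s3c.png

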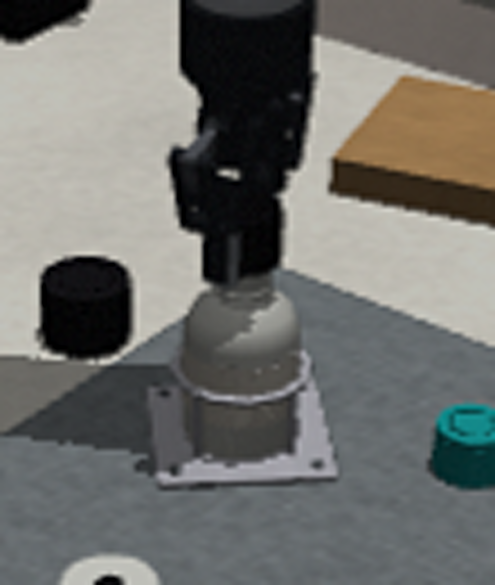

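The crop shows the cap in the gripper, its rim at about (255,275), with the neck showing below. The force is about −0.9 N, so it's coming free. I'm lifting on gently.

Converted, -0.005 m is -0.0067, -0.003 m is -0.004.

>>> move_arm --plan '[{"delta_pos": [0,0,-0.002],"turn": [0,0,0],"fingers": 0.6},{"delta_pos": [0,0,-0.004],"turn": [0,0,0],"fingers": 0.6},{"delta_pos": [0,0,-0.0067],"turn": [0,0,0],"fingers": 0.6},{"delta_pos": [0,0,-0.0067],"turn": [0,0,0],"fingers": 0.6}]'

```text
clock: 26.98
position: [0.4457, 0.2097, 0.1426]
ee_rot: [-0.078, 0.997, 0.0, 0.0]
ft_force: [-0.1, -0.4, -0.3]
grip_width: 0.514
grasp_force: 31.2
```

```bash
python3 st.py|tail -6
```

```text
position [0.4457 0.2097 0.1426]
ft_force [-0.0987 -0.3508 -0.3479]
torque [-0.0385  0.0233 -0.0115]
grasp_force 31.2312
grip_width 0.5142
yaw of x -171.04 z [ 4.e-04  5.e-04 -1.e+00]
```

It's free: −0.35 N is the cap's weight. I'm lifting clear.

Converted, -0.1 m is -0.1333, -0.09 m is -0.12.

>>> move_arm --plan '[{"delta_pos": [0,0,-0.0133],"turn": [0,0,0],"fingers": 0.6},{"delta_pos": [0,0,-0.0333],"turn": [0,0,0],"fingers": 0.6},{"delta_pos": [0,0,-0.06],"turn": [0,0,0],"fingers": 0.6},{"delta_pos": [0,0,-0.0933],"turn": [0,0,0],"fingers": 0.6},{"delta_pos": [0,0,-0.12],"turn": [0,0,0],"fingers": 0.6},{"delta_pos": [0,0,-0.1333],"turn": [0,0,0],"fingers": 0.6},{"delta_pos": [0,0,-0.1333],"turn": [0,0,0],"fingers": 0.6}]'

```text
clock: 27.85
position: [0.4458, 0.2096, 0.2431]
ee_rot: [-0.078, 0.997, 0.0, 0.001]
ft_force: [-0.4, -0.1, -1.5]
grip_width: 0.519
grasp_force: 31.2
```

```bash
python3 st.py; python3 - <<'E'
from h import *
o=get_obs();R=Ro.from_quat(o['ee_rot']).as_matrix()
print('to dish',R.T@(np.array([.488,-.2335,o['position'][2]])-o['position']))
c=camera('scene'); P=cloud(c); d=np.hypot(P[...,0]-o['position'][0],P[...,1]-o['position'][1])
q=P[(d<.03)&(P[...,2]>.19)&(P[...,2]<.25)]; print('min z by pct',np.percentile(q[:,2],[0,1,3,10]),len(q))
dk=(c['color'].max(2)<60)&(d<.024)&(P[...,2]>.17)&(P[...,2]<.28); q=P[dk]; print(np.percentile(q[:,2],[0,1,3,50]),len(q))
save(c,'s4.png'); cv2.imwrite('pics/s4c.png',cv2.resize(c['color'][50:220,230:340,::-1],None,fx=3.5,fy=3.5,interpolation=2))
E
```

```text
clock 27.85
joint_pos [-0.6925  0.0381  0.165   1.8212 -0.0067  1.2814  1.2012]
position [0.4458 0.2096 0.2431]
ft_force [-0.4089 -0.0974 -1.4895]
torque [-0.0019 -0.0009 -0.0328]
grasp_force 31.2394
grip_width 0.5192
yaw of x -171.05 z [ 1.1e-03  9.0e-04 -1.0e+00]
to dish [ 2.72502473e-02 -4.44317262e-01 -3.55224393e-04]
min z by pct [0.22452999 0.22624002 0.22682802 0.23197796] 89
[0.23219357 0.23315122 0.23480513 0.26532617] 83
```

View pics/s4c.png

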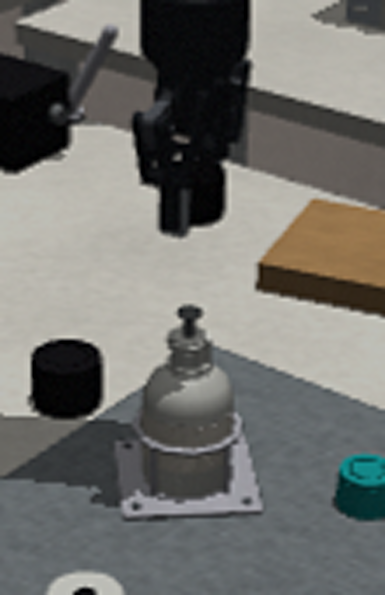

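The crop shows the cap held level between the fingers (205,200) and the bare neck below at (190,340). The cap is off. I'm carrying it over the dish.

Converted, -0.444 m is -0.592, 0.027 m is 0.036.

>>> move_arm --plan '[{"delta_pos": [0.0027,-0.04,0],"turn": [0,0,0],"fingers": 0.6},{"delta_pos": [0.0067,-0.1,0],"turn": [0,0,0],"fingers": 0.6},{"delta_pos": [0.0107,-0.1667,0],"turn": [0,0,0],"fingers": 0.6},{"delta_pos": [0.0147,-0.2333,0],"turn": [0,0,0],"fingers": 0.6},{"delta_pos": [0.0187,-0.3,0],"turn": [0,0,0],"fingers": 0.6},{"delta_pos": [0.0227,-0.3667,0],"turn": [0,0,0],"fingers": 0.6},{"delta_pos": [0.0267,-0.4333,0],"turn": [0,0,0],"fingers": 0.6},{"delta_pos": [0.0307,-0.5,0],"turn": [0,0,0],"fingers": 0.6},{"delta_pos": [0.0333,-0.5533,0],"turn": [0,0,0],"fingers": 0.6},{"delta_pos": [0.036,-0.5827,0],"turn": [0,0,0],"fingers": 0.6},{"delta_pos": [0.036,-0.592,0],"turn": [0,0,0],"fingers": 0.6},{"delta_pos": [0.036,-0.592,0],"turn": [0,0,0],"fingers": 0.6}]'

```text
clock: 29.4
position: [0.4878, -0.2328, 0.2417]
ee_rot: [-0.078, 0.997, 0.0, -0.001]
ft_force: [0.1, 0.2, -0.3]
grip_width: 0.519
grasp_force: 31.3
```

Converted, 0.18 m is 0.24, 0.17 m is 0.2267.

>>> move_arm --plan '[{"delta_pos": [0,0,0.0267],"turn": [0,0,0],"fingers": 0.6},{"delta_pos": [0,0,0.0667],"turn": [0,0,0],"fingers": 0.6},{"delta_pos": [0,0,0.1133],"turn": [0,0,0],"fingers": 0.6},{"delta_pos": [0,0,0.16],"turn": [0,0,0],"fingers": 0.6},{"delta_pos": [0,0,0.2],"turn": [0,0,0],"fingers": 0.6},{"delta_pos": [0,0,0.2267],"turn": [0,0,0],"fingers": 0.6},{"delta_pos": [0,0,0.24],"turn": [0,0,0],"fingers": 0.6},{"delta_pos": [0,0,0.24],"turn": [0,0,0],"fingers": 0.6}]'

```text
clock: 30.4
position: [0.4879, -0.2324, 0.0621]
ee_rot: [-0.079, 0.997, 0.0, -0.0]
ft_force: [0.6, 0.6, 0.2]
grip_width: 0.517
grasp_force: 31.2
```

```bash
python3 st.py; python3 - <<'E'
from h import *
o=get_obs(); R=Ro.from_quat(o['ee_rot']).as_matrix()
c=camera('scene'); cv2.imwrite('pics/s5c.png',cv2.resize(c['color'][180:320,110:250,::-1],None,fx=4,fy=4,interpolation=2))
E
```

```text
clock 30.4
joint_pos [-0.1334  0.3783  0.5808  1.9078 -0.2559  0.9298  2.2977]
position [ 0.4879 -0.2324  0.0621]
ft_force [0.5516 0.5764 0.2278]
torque [-0.0194  0.0079 -0.0136]
grasp_force 31.2492
grip_width 0.5171
yaw of x -170.99 z [-7.e-04  6.e-04 -1.e+00]
```

View pics/s5c.png

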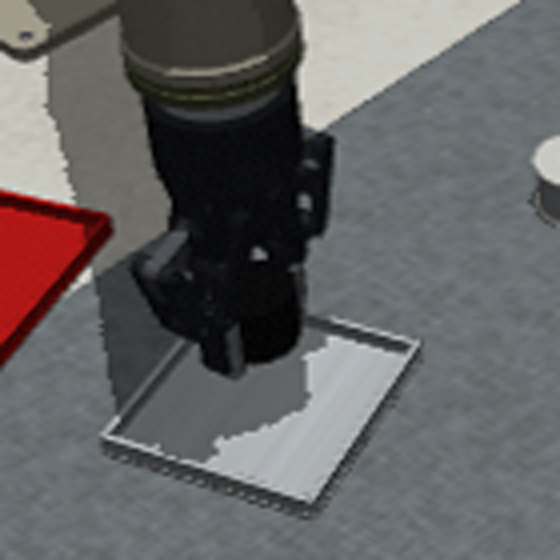

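The crop shows the cap above the dish, its rim at about (270,360), well inside the walls. I'm lowering slowly.

Converted, 0.032 m is 0.0427, 0.029 m is 0.0387.

>>> move_arm --plan '[{"delta_pos": [0,0,0.016],"turn": [0,0,0],"fingers": 0.6},{"delta_pos": [0,0,0.0293],"turn": [0,0,0],"fingers": 0.6},{"delta_pos": [0,0,0.0387],"turn": [0,0,0],"fingers": 0.6},{"delta_pos": [0,0,0.0427],"turn": [0,0,0],"fingers": 0.6},{"delta_pos": [0,0,0.0427],"turn": [0,0,0],"fingers": 0.6}]'

```text
clock: 31.08
position: [0.4879, -0.2333, 0.0301]
ee_rot: [-0.078, 0.997, 0.0, -0.0]
ft_force: [0.0, 0.5, -0.1]
grip_width: 0.513
grasp_force: 31.3
```

Converted, 0.0015 m is 0.002, 0.0007 m is 0.0009.

>>> move_arm --plan '[{"delta_pos": [0,0,0.0009],"turn": [0,0,0],"fingers": 0.6},{"delta_pos": [0,0,0.002],"turn": [0,0,0],"fingers": 0.6},{"delta_pos": [0,0,0.002],"turn": [0,0,0],"fingers": 0.6}]'

```text
clock: 31.45
position: [0.488, -0.2332, 0.0288]
ee_rot: [-0.078, 0.997, 0.0, 0.0]
ft_force: [-0.3, -0.5, -1.1]
grip_width: 0.521
grasp_force: 31.3
```

Converted, 0.001 m is 0.0013, 0.0005 m is 0.0007.

>>> move_arm --plan '[{"delta_pos": [0,0,0.0007],"turn": [0,0,0],"fingers": 0.6},{"delta_pos": [0,0,0.0013],"turn": [0,0,0],"fingers": 0.6},{"delta_pos": [0,0,0.0013],"turn": [0,0,0],"fingers": 0.6}]'

```text
clock: 31.82
position: [0.4879, -0.2333, 0.0277]
ee_rot: [-0.078, 0.997, 0.0, -0.0]
ft_force: [0.4, 0.9, -0.1]
grip_width: 0.52
grasp_force: 31.3
```

Converted, 0.001 m is 0.0013, 0.0005 m is 0.0007.

>>> move_arm --plan '[{"delta_pos": [0,0,0.0007],"turn": [0,0,0],"fingers": 0.6},{"delta_pos": [0,0,0.0013],"turn": [0,0,0],"fingers": 0.6},{"delta_pos": [0,0,0.0013],"turn": [0,0,0],"fingers": 0.6}]'

```text
clock: 32.2
position: [0.4879, -0.2333, 0.0267]
ee_rot: [-0.078, 0.997, 0.0, -0.0]
ft_force: [0.4, -0.3, -0.6]
grip_width: 0.516
grasp_force: 31.3
```

Converted, 0.001 m is 0.0013, 0.0005 m is 0.0007.

>>> move_arm --plan '[{"delta_pos": [0,0,0.0007],"turn": [0,0,0],"fingers": 0.6},{"delta_pos": [0,0,0.0013],"turn": [0,0,0],"fingers": 0.6},{"delta_pos": [0,0,0.0013],"turn": [0,0,0],"fingers": 0.6}]'

```text
clock: 32.58
position: [0.4879, -0.2333, 0.0257]
ee_rot: [-0.078, 0.997, 0.0, -0.0]
ft_force: [-0.7, -0.4, -1.0]
grip_width: 0.519
grasp_force: 31.3
```

>>> move_arm --plan '[{"delta_pos": [0,0,0.0007],"turn": [0,0,0],"fingers": 0.6},{"delta_pos": [0,0,0.0013],"turn": [0,0,0],"fingers": 0.6},{"delta_pos": [0,0,0.0013],"turn": [0,0,0],"fingers": 0.6}]'

```text
clock: 32.95
position: [0.4879, -0.2333, 0.0247]
ee_rot: [-0.078, 0.997, 0.0, -0.0]
ft_force: [-0.4, 0.3, -0.7]
grip_width: 0.519
grasp_force: 31.3
```

Converted, 0.0008 m is 0.0011, 0.0004 m is 0.0005.

>>> move_arm --plan '[{"delta_pos": [0,0,0.0005],"turn": [0,0,0],"fingers": 0.6},{"delta_pos": [0,0,0.0011],"turn": [0,0,0],"fingers": 0.6},{"delta_pos": [0,0,0.0011],"turn": [0,0,0],"fingers": 0.6}]'

```text
clock: 33.33
position: [0.4879, -0.2333, 0.0239]
ee_rot: [-0.078, 0.997, 0.0, -0.0]
ft_force: [-0.3, -0.1, -0.0]
grip_width: 0.514
grasp_force: 31.3
```

Converted, 0.0008 m is 0.0011, 0.0004 m is 0.0005.

>>> move_arm --plan '[{"delta_pos": [0,0,0.0005],"turn": [0,0,0],"fingers": 0.6},{"delta_pos": [0,0,0.0011],"turn": [0,0,0],"fingers": 0.6},{"delta_pos": [0,0,0.0011],"turn": [0,0,0],"fingers": 0.6}]'

```text
clock: 33.7
position: [0.4879, -0.2333, 0.0231]
ee_rot: [-0.078, 0.997, 0.0, -0.0]
ft_force: [-0.2, -0.8, 0.3]
grip_width: 0.52
grasp_force: 31.3
```

```bash
python3 st.py|tail -6
```

```text
position [ 0.4879 -0.2333  0.0231]
ft_force [-0.2435 -0.8477  0.2564]
torque [ 0.018  -0.      0.0401]
grasp_force 31.2521
grip_width 0.5196
yaw of x -171.05 z [-0.e+00  1.e-04 -1.e+00]
```

>>> move_arm --plan '[{"delta_pos": [0,0,0.0005],"turn": [0,0,0],"fingers": 0.6},{"delta_pos": [0,0,0.0011],"turn": [0,0,0],"fingers": 0.6},{"delta_pos": [0,0,0.0011],"turn": [0,0,0],"fingers": 0.6}]'

```text
clock: 34.08
position: [0.4879, -0.2333, 0.0223]
ee_rot: [-0.078, 0.997, 0.0, -0.0]
ft_force: [-0.2, -0.2, -0.7]
grip_width: 0.517
grasp_force: 31.3
```

```bash
python3 st.py|tail -6; python3 - <<'E'
from h import *
c=camera('scene'); cv2.imwrite('pics/s6c.png',cv2.resize(c['color'][230:310,130:220,::-1],None,fx=6,fy=6,interpolation=2))
E
```

```text
position [ 0.4879 -0.2333  0.0223]
ft_force [-0.1702 -0.216  -0.6847]
torque [-0.0245 -0.0331 -0.0356]
grasp_force 31.252
grip_width 0.5175
yaw of x -171.05 z [-1.e-04  1.e-04 -1.e+00]
```

View pics/s6c.png

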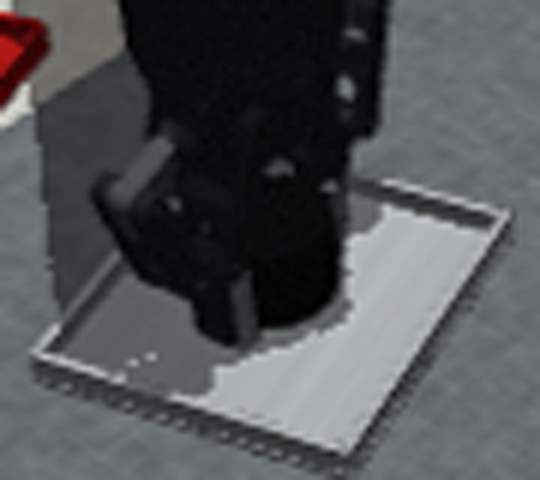

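The crop shows the cap's rim (290,325) almost at the floor with only a thin shadow gap. A few finer steps.

Converted, 0.0006 m is 0.0008, 0.0003 m is 0.0004.

>>> move_arm --plan '[{"delta_pos": [0,0,0.0004],"turn": [0,0,0],"fingers": 0.6},{"delta_pos": [0,0,0.0008],"turn": [0,0,0],"fingers": 0.6},{"delta_pos": [0,0,0.0008],"turn": [0,0,0],"fingers": 0.6}]'

```text
clock: 34.5
position: [0.488, -0.2333, 0.0217]
ee_rot: [-0.078, 0.997, 0.0, -0.0]
ft_force: [-0.6, 0.2, 0.0]
grip_width: 0.517
grasp_force: 31.3
```

Converted, 0.0006 m is 0.0008, 0.0003 m is 0.0004.

>>> move_arm --plan '[{"delta_pos": [0,0,0.0004],"turn": [0,0,0],"fingers": 0.6},{"delta_pos": [0,0,0.0008],"turn": [0,0,0],"fingers": 0.6},{"delta_pos": [0,0,0.0008],"turn": [0,0,0],"fingers": 0.6}]'

```text
clock: 34.88
position: [0.4879, -0.2333, 0.0211]
ee_rot: [-0.078, 0.997, 0.0, -0.0]
ft_force: [-0.1, 0.3, 0.4]
grip_width: 0.515
grasp_force: 31.3
```

Converted, 0.0006 m is 0.0008, 0.0003 m is 0.0004.

>>> move_arm --plan '[{"delta_pos": [0,0,0.0004],"turn": [0,0,0],"fingers": 0.6},{"delta_pos": [0,0,0.0008],"turn": [0,0,0],"fingers": 0.6},{"delta_pos": [0,0,0.0008],"turn": [0,0,0],"fingers": 0.6}]'

```text
clock: 35.25
position: [0.488, -0.2333, 0.0208]
ee_rot: [-0.078, 0.997, 0.0, 0.0]
ft_force: [-1.4, 1.1, 4.8]
grip_width: 0.514
grasp_force: 34.5
```

Converted, 0.0006 m is 0.0008, 0.0003 m is 0.0004.

>>> move_arm --plan '[{"delta_pos": [0,0,0.0004],"turn": [0,0,0],"fingers": 0.6},{"delta_pos": [0,0,0.0008],"turn": [0,0,0],"fingers": 0.6},{"delta_pos": [0,0,0.0008],"turn": [0,0,0],"fingers": 0.6}]'

```text
clock: 35.62
position: [0.488, -0.2333, 0.0208]
ee_rot: [-0.078, 0.997, 0.0, 0.0]
ft_force: [-5.0, 2.1, 13.8]
grip_width: 0.514
grasp_force: 39.2
```

Floor contact. I'm easing the force off, then opening slowly.

Converted, -0.0009 m is -0.0012, -0.0006 m is -0.0008.

>>> move_arm --plan '[{"delta_pos": [0,0,-0.0008],"turn": [0,0,0],"fingers": 0.6},{"delta_pos": [0,0,-0.0012],"turn": [0,0,0],"fingers": 0.6},{"delta_pos": [0,0,-0.0012],"turn": [0,0,0],"fingers": 0.6}]' --force 20

```text
clock: 36.0
position: [0.488, -0.2333, 0.0208]
ee_rot: [-0.078, 0.997, 0.0, 0.0]
ft_force: [-1.7, 0.4, 2.4]
grip_width: 0.517
grasp_force: 32.7
```

>>> move_arm --plan '[{"delta_pos": [0,0,0],"turn": [0,0,0],"fingers": 0.48},{"delta_pos": [0,0,0],"turn": [0,0,0],"fingers": 0.46},{"delta_pos": [0,0,0],"turn": [0,0,0],"fingers": 0.43},{"delta_pos": [0,0,0],"turn": [0,0,0],"fingers": 0.38},{"delta_pos": [0,0,0],"turn": [0,0,0],"fingers": 0.33},{"delta_pos": [0,0,0],"turn": [0,0,0],"fingers": 0.28},{"delta_pos": [0,0,0],"turn": [0,0,0],"fingers": 0.28}]'

```text
clock: 36.88
position: [0.4879, -0.2333, 0.0209]
ee_rot: [-0.078, 0.997, 0.0, -0.0]
ft_force: [-0.5, -0.5, -0.6]
grip_width: 0.725
grasp_force: 0.0
```

```bash
python3 st.py|tail -6
```

```text
position [ 0.4879 -0.2333  0.0209]
ft_force [-0.5155 -0.4715 -0.5554]
torque [-0.0284 -0.0602 -0.0214]
grasp_force 0.0
grip_width 0.7245
yaw of x -171.05 z [-0.e+00  1.e-04 -1.e+00]
```

Released. I'm rising straight up, slowly at first.

Converted, -0.2 m is -0.2667, -0.19 m is -0.2533.

>>> move_arm --plan '[{"delta_pos": [0,0,-0.0067],"turn": [0,0,0],"fingers": 0.28},{"delta_pos": [0,0,-0.02],"turn": [0,0,0],"fingers": 0.28},{"delta_pos": [0,0,-0.04],"turn": [0,0,0],"fingers": 0.28},{"delta_pos": [0,0,-0.0667],"turn": [0,0,0],"fingers": 0.28},{"delta_pos": [0,0,-0.1067],"turn": [0,0,0],"fingers": 0.28},{"delta_pos": [0,0,-0.1467],"turn": [0,0,0],"fingers": 0.2},{"delta_pos": [0,0,-0.1867],"turn": [0,0,0],"fingers": 0.1},{"delta_pos": [0,0,-0.2267],"turn": [0,0,0],"fingers": 0},{"delta_pos": [0,0,-0.2533],"turn": [0,0,0],"fingers": 0},{"delta_pos": [0,0,-0.2667],"turn": [0,0,0],"fingers": 0},{"delta_pos": [0,0,-0.2667],"turn": [0,0,0],"fingers": 0}]'

```text
clock: 38.25
position: [0.4881, -0.2334, 0.2215]
ee_rot: [-0.078, 0.997, -0.0, 0.001]
ft_force: [-0.4, -0.0, -0.1]
grip_width: 0.998
grasp_force: 0.0
```

```bash
python3 - <<'E'
from h import *
o=get_obs();print(o['position'],o['clock'])
c=camera('wrist');P=cloud(c,o)
m=(np.hypot(P[...,0]-.488,P[...,1]+.2333)<.06)&(P[...,2]>.02)&(P[...,2]<.08); q=P[m]; print(np.percentile(q[:,2],[5,50,95]))
t=q[q[:,2]>.03]; print('top centre',((t.min(0)+t.max(0))/2).round(4),np.ptp(t,0).round(4)); print('plane fit',np.linalg.lstsq(np.c_[t[:,:2]-.0,np.ones(len(t))],t[:,2],rcond=None)[0])
s=camera('scene'); cv2.imwrite('pics/end.png',np.hstack([s['color'],c['color']])[...,::-1][:, ::1] if 0 else cv2.resize(np.hstack([s['color'],c['color']]),(800,300))[...,::-1])
E
```

```text
[ 0.48810504 -0.2333696   0.22147703] 38.25
[0.03127614 0.03713046 0.03833505]
top centre [ 0.4891 -0.2324  0.0347] [0.045  0.0456 0.0094]
plane fit [0.01877219 0.00270316 0.02845233]
```

View pics/end.png

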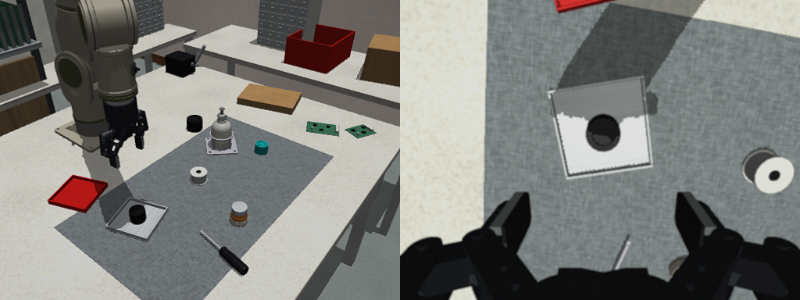

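The cap stands upright at (138,214), flat in the middle of the dish, with its top at z≈0.038 (4 + 34 mm). The bystanders haven't moved and the gripper is clear.

```bash
python3 -c "
from workcell import hand_in
print(hand_in())"
```

```text
the job is handed in; nothing more can be done
None
```

The bottle is open and the cap stands top side up in the aluminium dish; I've handed the job in, at about 38 s on the robot's clock, and the hand-in returned no verdict.

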